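# Make up a tasting kit and a sampling kit

## Task

Make up two kits on the packing table: the tasting kit in the blue tray gets the closed gold tin, the small amber jar and the black spoon, and the sampling kit in the white tray gets the white sample jar with the orange lid and the steel spoon. Lay each spoon flat in the long compartment of its tray, and stand each round thing upright on the floor of a nearly square compartment, one thing to a compartment (either one will do). Leave the open tin and the thermometer where they are.

Things in the scene. Friction and masses are not known exactly. Their poses are not given: they have to be found in the camera images.
- blue_tray: Blue kit tray, 167 (x) x 202 (y) mm, fixed. Origin: centre of its underside on the table, z up. Floor 3 mm thick; rim 9 mm and partitions 8 mm above the table, all 3 mm thick. -x half (robot's side, give or take a small yaw): long spoon compartment, inside 70 (x) x 196 (y) mm, centre x -45, y 0. +x half: two nearly square compartments, inside 88 (x) x 96 (y) mm, centres x +36, y +50 and -50.
- white_tray: White kit tray, 167 (x) x 202 (y) mm, fixed. Origin: centre of its underside on the table, z up. Floor 3 mm thick; rim 9 mm and partitions 8 mm above the table, all 3 mm thick. -x half (robot's side, give or take a small yaw): long spoon compartment, inside 70 (x) x 196 (y) mm, centre x -45, y 0. +x half: two nearly square compartments, inside 88 (x) x 96 (y) mm, centres x +36, y +50 and -50.
- closed_tin: Closed round gold-lacquered tin, lid on, 66 mm in diameter and 22 mm high, 62 g. Origin: centre of its underside; z up. Grasp it across its diameter.
- amber_jar: Small closed amber glass jar with a black cap, 52 mm in diameter and 55 mm high, 120 g. Origin: centre of its underside; z up. The cap is 46.6 mm in diameter, from 39 to 55 mm high; the body is full width up to about 30 mm. Grasp the cap or the body.
- sample_jar: White translucent screw jar with an orange lid, 75 mm high, 160 g; the lid is 69 mm in diameter and takes the height from 56 to 74 mm, the body below is about 61 mm wide. Origin: centre of its underside; z up. The lid is fixed on; grasp the lid across its diameter.
- black_spoon: Black spoon, 150 mm long (its x), 27 mm wide at the bowl (the +x end), up to 11 mm high, 28 g. It lies flat; z up. Origin: middle of its length and width, on the underside. At its origin the handle is 9 mm wide and 10.5 mm high: grasp it there, across, with the fingertips low (its centre of mass is about there). The bowl may point either way in the tray.
- steel_spoon: Steel spoon, 165 mm long (its x), 35 mm wide at the bowl (the +x end), up to 11 mm high, 28 g. It lies flat; z up. Origin: middle of its length and width, on the underside. At its origin the handle is 9 mm wide and 10.5 mm high: grasp it there, across, with the fingertips low (its centre of mass is about there). The bowl may point either way in the tray.
- open_tin: Bystander, to be left alone: open gold tin with a black filling, 66 mm in diameter, 25 mm high. Origin: centre of its underside.
- thermometer: Bystander, to be left alone: white pocket probe thermometer, 167 mm long (its x), 34 mm wide, 17 mm high. Origin: centre of its underside.

How it is judged (in metres and radians):
At the end, for the whole second after the job is handed in: Tin and amber jar upright in blue square compartments, sample jar in a white one (centres within 16 mm x, 18 mm y); black spoon flat in the blue long one, steel in the white (22 mm x, 26 mm y); undersides within 3 mm of the floor; all at rest; bystanders within 25 mm of their starts (x of closed_tin in the frame of blue_tray between 0.0205 and 0.0525 m and z of closed_tin in the frame of blue_tray between 0 and 0.006 m and angle between each of closed_tin, amber_jar, sample_jar's own z axis and vertical below 0.06 rad and (y of closed_tin in the frame of blue_tray between 0.0318 and 0.0678 m or y of closed_tin in the frame of blue_tray between -0.0678 and -0.0318 m) and x of amber_jar in the frame of blue_tray between 0.0205 and 0.0525 m and z of amber_jar in the frame of blue_tray between 0 and 0.006 m and (y of amber_jar in the frame of blue_tray between 0.0318 and 0.0678 m or y of amber_jar in the frame of blue_tray between -0.0678 and -0.0318 m) and x of black_spoon in the frame of blue_tray between -0.0675 and -0.0235 m and y of black_spoon in the frame of blue_tray between -0.026 and 0.026 m and z of black_spoon in the frame of blue_tray between 0 and 0.006 m and angle between each of black_spoon, steel_spoon's own z axis and vertical below 0.045 rad and x of sample_jar in the frame of white_tray between 0.0205 and 0.0525 m and z of sample_jar in the frame of white_tray between 0 and 0.006 m and (y of sample_jar in the frame of white_tray between 0.0318 and 0.0678 m or y of sample_jar in the frame of white_tray between -0.0678 and -0.0318 m) and x of steel_spoon in the frame of white_tray between -0.0675 and -0.0235 m and y of steel_spoon in the frame of white_tray between -0.026 and 0.026 m and z of steel_spoon in the frame of white_tray between 0 and 0.006 m and linear speed of each of closed_tin, amber_jar, sample_jar, black_spoon, steel_spoon below 0.02 m/s and angular speed of each of closed_tin, amber_jar, sample_jar, black_spoon, steel_spoon below 0.2 rad/s and distance of each of open_tin, thermometer from where it was at the start of the episode below 0.025 m); the robot touches nothing.
It fails at once if the open tin or the thermometer is pushed more than 25 mm or tipped over (distance of any of open_tin, thermometer from where it was at the start of the episode above 0.025 m or angle between any of open_tin, thermometer's own z axis and vertical above 0.5 rad).
It also fails if it takes over 118 s, if anything falls off the work surface, if the arm or the gripper's body presses on something with over 40 N, if the wrist force passes 120 N, or if a joint passes its speed limit or range.

## Robot

A 6-joint arm with a two-finger parallel gripper is mounted at the origin on a cart in front of the work surface, level with it; the furniture and walls round the work are solid. World frame = base frame: x ahead of the robot, y to its left, z up, the work surface at z = 0. Lengths are in mm, angles in degrees, forces in N, time in s.
With the tool pointing down it reaches from about 350 to 850 mm from the base axis. Payload 8.1 kg.
Tool frame: the origin (TCP) lies midway between the tips of the shut fingers; the grasp point (between the pads) lies 19 mm behind it; x points along the fingers, y is the direction in which the jaws open and shut, and the axes are right-handed (so a half turn about x gives the same grasp; the last joint's range is limited). The gripper opens to 85 mm and grips with 20 to 120 N. Pads are 22 mm wide; open, the fingers measure 114 mm over their backs; the gripper's body (76 mm by 85 mm) begins 54 mm behind the grasp point. The pads swing forward as they close: fully open they stand 13 mm farther back than shut.
Start: joints at [-78.232, 7.471, 85.268, -0, 87.261, -4.893], TCP at [172.051, -574.807, 231.292] pointing down, gripper open.
Joint ranges: [-169.43, 169.43], [-51.17, 129.36], [1.28, 143.12], [-76.62, 256.62], [0, 156.53], [-152.29, 152.29]. Speed limits (degrees/s): [136.94, 136.94, 159.86, 180, 180, 180].

## Interface

Orientations are given as [roll, pitch, yaw] about the fixed x, y, z axes, in that order (R = Rz(yaw) Ry(pitch) Rx(roll)).
In Python, from bench import sense, snapshot, hand_in gives the robot as it stands.
- The arm moves only by the tool drive_tool, never from a script. Its argument "deltas" is a list of rows, each a list of 7 numbers: the closure in counts, from 0 (fully open) to 255 (shut), then the shift along the tool's x, y, z in m, then the turn, a rotation vector about the tool's x, y, z in rad. A call has exactly 10 rows; each row is the pose to reach, as a shift and turn from the pose commanded when the call began, along the tool's axes at that moment; what a row does not reach only later rows make up. A row lasts 1/12 s, in which the tool goes at most 41.7 mm and 7.16 degrees, less where a joint would pass 70% of its speed; a pose out of reach is approached as far as the arm can. A call with a gripper value outside its range is refused whole. The fingers move at their own pace and stop on an object; "squeeze" is the grip in N (left out, the last holds). Time passes only in rows, so rows that repeat a pose let the fingers close, or fill a call up. It gives the time, the measured TCP pose, the force and the opening at its end, in the units of the state.
- sense(): the state, without advancing time (a new reading comes with each control period).
- snapshot(name): name is "scene" or "top" or "wrist"; returns a dict with "frame" (384x512x3 uint8, blue, green, red), "fx", "fy", "cx", "cy" (pixels), "k1" (the pictures are not rectified: a ray, as slopes to the right and down, at radius r is drawn at 1 + k1 r^2 times it, then the intrinsics apply), "rvec" (rotation vector, rad) and "tvec" (3), from world to camera coordinates, as OpenCV has them. Camera axes: x right, y down, z forward; pixel columns grow to the right and rows downward; lengths in mm; the calibration is good to about 2 mm. A picture is of the moment at which its call begins. There is no depth.
- hand_in(): hands the job in, once; it reports no verdict.
The state is a dict: "time": time; "joint_pos": joint angles; "qd": joint speeds; "joint_efforts": joint torques, N m; "tool_pos": TCP position; "tcp_rot": TCP orientation; "ft_force": force on the tool from outside, world axes, zero at the start; "wrist_torque": the same for the moment, N m; "finger_gap": finger opening in mm.
Only numpy, scipy, OpenCV 4.12 (cv2) and the standard library are available. Lean on these libraries where they do the work, as an engineer would, in place of code of your own. Each camera call takes 0.05 s, during which the arm holds its last target.

## Working session

There is one attempt and no reset: what is moved stays moved. The work goes in short steps, Python scripts to look and compute and a tool call to move; the robot and the scene stay as the last step left them, time stands still between calls to the robot, and variables do not carry over. Pictures are saved under pics/ and viewed, and the job is handed in when it is done.

Besides the shell and the picture viewer there is one more tool, called after "Request:" as name(argument=value, ...), one argument or row to a line, values as JSON. drive_tool: Moves the arm, as the interface text tells. Its arguments: {"type":"object","properties":{"deltas":{"type":"array","items":{"type":"array","items":{"type":"number"}}},"squeeze":{"type":"number"}},"required":["deltas"]}

```bash
mkdir -p pics; ls; python3 - <<'E'
from bench import sense, snapshot
import cv2,pickle
print(sense())
for n in ["scene","top","wrist"]:
    s=snapshot(n); cv2.imwrite(f"pics/{n}0.png",s["frame"]); pickle.dump(s,open(f"{n}0.pkl","wb"))
    print(n,{k:v for k,v in s.items() if k!="frame"})
E
```

```text
pics
{'time': 0.0, 'joint_pos': array([-7.82319247e+01,  7.51649577e+00,  8.53314345e+01, -8.88099795e-04,
        8.72594074e+01, -4.89255554e+00]), 'qd': array([ 0.04483663,  0.04082681,  0.02588167, -0.00322622, -0.01526307,
       -0.00143584]), 'joint_efforts': array([-3.57823556e-04, -5.69394886e+01, -5.00553060e+01, -1.21814592e-04,
        1.44775759e-02, -6.02513478e-05]), 'tool_pos': array([ 171.92883551, -574.26033706,  230.20929131]), 'tcp_rot': array([-94.41909265,  89.89265868, 102.24158146]), 'ft_force': array([0.47714299, 0.10411584, 0.60639019]), 'wrist_torque': array([ 0.02526404, -0.05187521, -0.08731309]), 'finger_gap': 84.95983318944415}
scene {'fx': 433.0358976163275, 'fy': 433.0358976163275, 'cx': 260.6041798138242, 'cy': 192.89963318182973, 'k1': -0.06700066208598675, 'rvec': array([ 1.05167155, -2.27970225,  1.16953557]), 'tvec': array([ 366.88296404,  321.20846371, 1003.30242101])}
top {'fx': 453.1694522501388, 'fy': 453.1694522501388, 'cx': 263.20372366842133, 'cy': 188.01066077296636, 'k1': -0.1701574633623944, 'rvec': array([ 2.18753043, -2.16908049,  0.03687232]), 'tvec': array([ -51.40777446,  605.41813703, 1323.19670226])}
wrist {'fx': 290.4468201058074, 'fy': 290.4468201058074, 'cx': 255.9772036687376, 'cy': 193.40295477439807, 'k1': -0.02484680233469525, 'rvec': array([-2.31328636,  1.72272445,  0.26702698]), 'tvec': array([-598.30137855,  -39.13103969,  378.53374065])}
```

View pics/scene0.png

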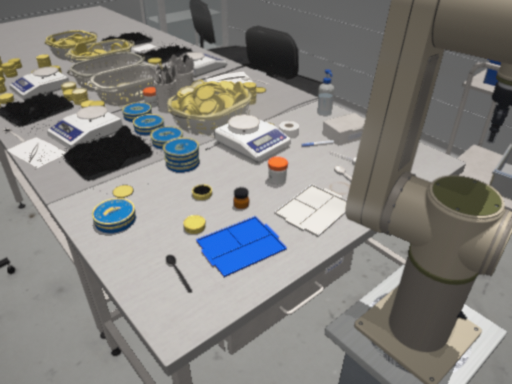

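View pics/top0.png

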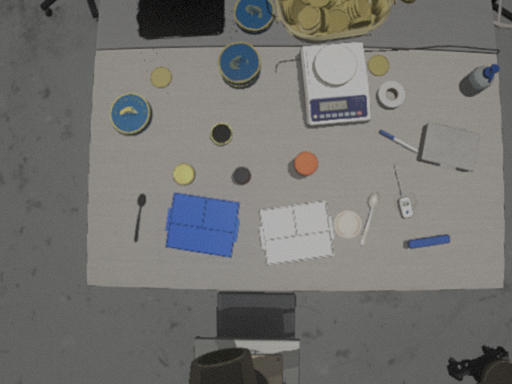

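View pics/wrist0.png

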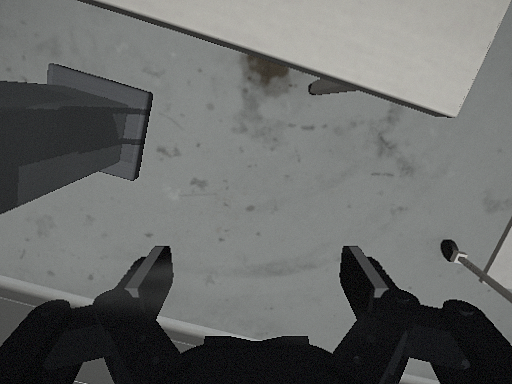

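```bash
cat > h.py <<'E'
import numpy as np,cv2,pickle
from scipy.spatial.transform import Rotation as Ro
def ray(s,uv):
    K=np.array([[s['fx'],0,s['cx']],[0,s['fy'],s['cy']],[0,0,1]])
    uv=np.atleast_2d(np.array(uv,float))
    p=cv2.undistortPoints(uv[:,None,:],K,np.array([s['k1'],0,0,0,0]))[:,0]
    R=cv2.Rodrigues(s['rvec'])[0]; d=np.c_[p,np.ones(len(p))]@R; c=-R.T@s['tvec']
    return c,d
def plane(s,uv,z):
    c,d=ray(s,uv); return c+d*((z-c[2])/d[:,2])[:,None]
def proj(s,P):
    K=np.array([[s['fx'],0,s['cx']],[0,s['fy'],s['cy']],[0,0,1]])
    return cv2.projectPoints(np.atleast_2d(np.array(P,float)),s['rvec'],s['tvec'],K,np.array([s['k1'],0,0,0,0]))[0][:,0]
def blobs(m,lo=20):
    n,l,st,c=cv2.connectedComponentsWithStats(m.astype(np.uint8)); return [(c[i],st[i],l==i) for i in range(1,n) if st[i,4]>=lo]
E
python3 - <<'E'
from h import *
s=pickle.load(open('top0.pkl','rb')); c=pickle.load(open('scene0.pkl','rb'))
f=s['frame']
cv2.imwrite('pics/topz.png',cv2.resize(f[60:275,85:445],None,fx=2.2,fy=2.2,interpolation=cv2.INTER_CUBIC))
cv2.imwrite('pics/scz.png',cv2.resize(c['frame'][120:300,60:380],None,fx=2.5,fy=2.5,interpolation=cv2.INTER_CUBIC))
for n,u,z in [('lid?',(160,77),5),('tin',(184,174),22),('open',(221,134),25),('amber',(242,176),55),('sample',(306,163),74),('blk',(140,215),5),('steel',(370,218),5),('blue',(203,225),5),('white',(297,233),5)]:
    P=plane(s,u,z)[0]; print(n,P.round(),proj(c,P).round())
E
```

```text
lid? [950. 279.   5.] [[121. 191.]]
tin [646. 190.  22.] [[194. 221.]]
open [766.  81.  25.] [[201. 189.]]
amber [638.  14.  55.] [[241. 191.]]
sample [ 675. -169.   74.] [[277. 161.]]
blk [522. 328.   5.] [[177. 271.]]
steel [ 519. -366.    5.] [[348. 177.]]
blue [494. 133.   5.] [[241. 244.]]
white [ 473. -148.    5.] [[314. 208.]]
```

View pics/topz.png

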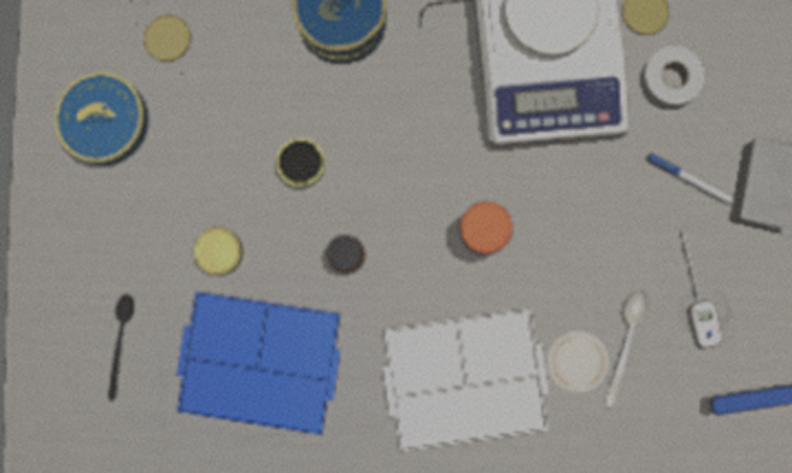

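View pics/scz.png

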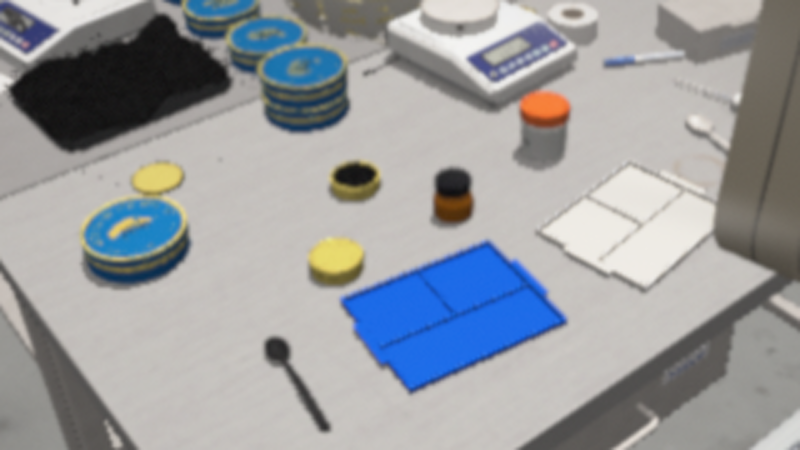

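```bash
cat > m.py <<'E'
from h import *
s=pickle.load(open('top0.pkl','rb')); f=s['frame']
hsv=cv2.cvtColor(f,cv2.COLOR_BGR2HSV).astype(int); H,S,V=[hsv[...,i] for i in range(3)]
def win(m,x0,y0,x1,y1):
    o=np.zeros_like(m); o[y0:y1,x0:x1]=m[y0:y1,x0:x1]; return o
def big(m): return max(blobs(m,5),key=lambda b:b[1][4])
def tray(m,z,name):
    m=cv2.morphologyEx(m.astype(np.uint8),cv2.MORPH_CLOSE,np.ones((3,3)))
    m=big(m)[2].astype(np.uint8)
    m=cv2.morphologyEx(m,cv2.MORPH_OPEN,cv2.getStructuringElement(cv2.MORPH_ELLIPSE,(41,41)))
    m2=m
    cs=max(cv2.findContours(m2,cv2.RETR_EXTERNAL,cv2.CHAIN_APPROX_NONE)[0],key=len)[:,0]
    P=plane(s,cs,z)[:,:2].astype(np.float32)
    r=cv2.minAreaRect(P); print(name,r); return r
tray((H>100)&(H<125)&(S>130)&(np.arange(512)[None]>150)&(np.arange(512)[None]<250)&(np.arange(384)[:,None]>185),9,'blue')
tray(win((V>165)&(S<25),250,190,340,275),9,'white')
def disc(m,z,name):
    b=big(m); cs=max(cv2.findContours(b[2].astype(np.uint8),cv2.RETR_EXTERNAL,cv2.CHAIN_APPROX_NONE)[0],key=len)[:,0]
    P=plane(s,cs,z)[:,:2].astype(np.float32); print(name,b[1][4],'centroid',plane(s,b[0],z)[0].round(1),'circ',cv2.minEnclosingCircle(P))
disc(win((S>70)&(H>20)&(H<40),170,160,198,190),22,'tin')
disc(win(((S>70)&(H>20)&(H<40))|(V<80),205,120,237,150),25,'open')
disc(win(V<95,228,162,256,190),55,'amber')
disc(win((S>100)&(H<15),285,140,330,185),74,'sample')
def rod(m,name):
    b=big(m); ys,xs=np.nonzero(b[2]); P=plane(s,np.c_[xs,ys],4)[:,:2].astype(np.float32)
    r=cv2.minAreaRect(P); print(name,b[1],r, P[xs.size//2])
rod(win(V<95,120,185,160,250),'black')
for t in (150,160,170): rod(win((V>t)&(S<40),355,190,388,250),'steel')
E
python3 m.py
```

```text
blue ((495.6174011230469, 136.59140014648438), (210.7741241455078, 161.39845275878906), 81.73379516601562)Traceback (most recent call last):
  File "m.py", line 16, in <module>
    tray(win((V>165)&(S<25),250,190,340,275),9,'white')
    ~~~~^^^^^^^^^^^^^^^^^^^^^^^^^^^^^^^^^^^^^^^^^^^^^^^
  File "m.py", line 12, in tray
    cs=max(cv2.findContours(m2,cv2.RETR_EXTERNAL,cv2.CHAIN_APPROX_NONE)[0],key=len)[:,0]
       ~~~^^^^^^^^^^^^^^^^^^^^^^^^^^^^^^^^^^^^^^^^^^^^^^^^^^^^^^^^^^^^^^^^^^^^^^^^^
ValueError: max() iterable argument is empty
```

```bash
sed -i 's/V>165)&(S<25)/V>155)\&(S<30)/; s/(150,160,170)/(140,150,160)/' m.py; python3 -c "
exec(open('m.py').read().split('def win')[0])
for p in [(280,222),(300,250),(345,224),(350,260),(372,215),(240,230),(374,200)]: print(p,hsv[p[1],p[0]])
"; python3 m.py
```

```text
(280, 222) [ 15   3 178]
(300, 250) [ 15   3 180]
(345, 224) [ 27  15 171]
(350, 260) [ 19  14 147]
(372, 215) [ 23  14 148]
(240, 230) [  9  12 143]
(374, 200) [ 10   4 180]
blue ((495.6174011230469, 136.59140014648438), (210.7741241455078, 161.39845275878906), 81.73379516601562)
white ((476.14935302734375, -148.45191955566406), (162.07911682128906, 220.6540069580078), 8.56630802154541)
tin 357 centroid [645.8 192.1  22. ] circ ((646.1537475585938, 192.1346435546875), 32.34559631347656)
open 356 centroid [767.8  81.3  25. ] circ ((767.608642578125, 81.57623291015625), 32.78889083862305)
amber 250 centroid [639.  17.  55.] circ ((639.1378173828125, 17.365251541137695), 26.25612449645996)
sample 426 centroid [ 674.2 -167.1   74. ] circ ((673.7551879882812, -167.50259399414062), 33.472103118896484)
black [134 194  12  48 175] ((513.73583984375, 328.8851013183594), (23.248249053955078, 144.6505584716797), 85.05329132080078) [539.8002  328.34662]
steel [ 355  190   33   60 1850] ((515.1175537109375, -369.446044921875), (97.40367889404297, 176.81578063964844), 89.98733520507812) [ 513.4445  -405.63428]
steel [361 194  17  51 222] ((517.0411376953125, -359.8876037597656), (23.208024978637695, 156.3154754638672), 72.94617462158203) [ 525.2781  -369.13675]
steel [361 195  16  50 142] ((515.3847045898438, -358.80108642578125), (17.43753433227539, 152.5405731201172), 73.26912689208984) [ 516.2906  -363.07874]
```

```bash
cat >> h.py <<'E'
import json,sys
# commanded pose: x,y,z,a(deg)
def meas():
    from bench import sense
    st=sense(); R=Ro.from_euler('xyz',st['tcp_rot'],degrees=True).as_matrix()
    a=np.degrees(np.arctan2(R[1,1],R[0,1]))
    return st,st['tool_pos'],a,R
def delta(cur,tgt):
    """tool-frame shift (m) and turn about tool x (rad) from (x,y,z,a) to (x,y,z,a)"""
    a=np.radians(cur[3]); d=np.array(tgt[:3])-np.array(cur[:3])
    sh=np.array([-d[2],d[0]*np.cos(a)+d[1]*np.sin(a),d[0]*np.sin(a)-d[1]*np.cos(a)])/1000
    th=-np.radians((tgt[3]-cur[3]+180)%360-180)
    return sh.round(4),round(th,4)
def nxt(cur,sh,th):
    a=np.radians(cur[3]); sx,sy,sz=np.array(sh)*1000
    return [cur[0]+sy*np.cos(a)+sz*np.sin(a),cur[1]+sy*np.sin(a)-sz*np.cos(a),cur[2]-sx,cur[3]-np.degrees(th)]
E
python3 - <<'E'
from h import *
st,p,a,R=meas(); print(p,a); print(R.round(3)); print(st['joint_pos'])
w=pickle.load(open('wrist0.pkl','rb')); Rc=cv2.Rodrigues(w['rvec'])[0]; print('cam pos tool',R.T@(-Rc.T@w['tvec']-p),'cam axes in tool (cols)',(R.T@Rc.T).round(2))
t=pickle.load(open('top0.pkl','rb'))
f=t['frame'].copy(); f=cv2.resize(f,None,fx=4,fy=4,interpolation=cv2.INTER_CUBIC)
def dr(c,yaw):
    y=np.radians(yaw); Rz=np.array([[np.cos(y),-np.sin(y)],[np.sin(y),np.cos(y)]])
    for L in ([(-83.5,-101),(83.5,-101),(83.5,101),(-83.5,101),(-83.5,-101)],[(-8.5,-101),(-8.5,101)],[(-8.5,0),(83.5,0)]):
        P=[list(Rz@np.array(q)+c)+[9] for q in L]
        cv2.polylines(f,[np.int32((proj(t,P)+.5)*4)],False,(0,0,255),1)
dr((495.6,136),-8.3); dr((476,-148.5),8.57)
cv2.imwrite('pics/ov.png',f[740:1100,640:1440])
print(plane(t,[(348,224)],5))
E
```

```text
[ 171.95147808 -574.39245201  230.46104536] -73.33947220492698
[[-0.     0.287 -0.958]
 [ 0.001 -0.958 -0.287]
 [-1.    -0.001 -0.   ]]
[-7.82323787e+01  7.50698055e+00  8.53155165e+01 -8.95220559e-04
  8.72605181e+01 -4.89285855e+00]
cam pos tool [-141.75083822   -1.1591431   -76.66847142] cam axes in tool (cols) [[-0.   -0.3   0.95]
 [ 1.   -0.    0.  ]
 [ 0.    0.95  0.3 ]]
[[ 501.13134123 -299.60841312    5.        ]]
```

View pics/ov.png

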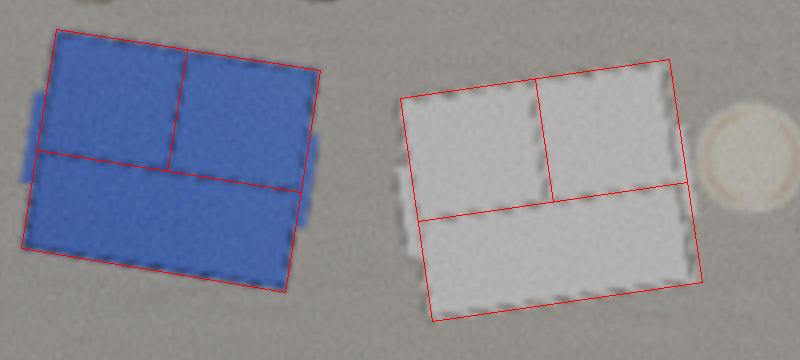

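```bash
cat > plan.py <<'E'
# plan.py x y z a [x y z a ...] : all deltas from current commanded pose; plan.py -c sx sy sz th : record commanded
from h import *
try: cur=json.load(open('cur.json'))
except Exception: cur=[172.051,-574.807,231.292,-73.34]
v=sys.argv[1:]
if v[0]=='-c':
    cur=nxt(cur,[float(q) for q in v[1:4]],float(v[4])); json.dump(cur,open('cur.json','w')); v=v[5:]
    st,p,a,R=meas(); print('cmd',np.round(cur,1),'meas',p.round(1),round(a,2),'tilt',round(np.degrees(np.arccos(-R[2,0])),2),'t',round(st['time'],2),'gap',round(st['finger_gap'],1),'F',st['ft_force'].round(1),'J',st['joint_pos'].round())
for i in range(0,len(v),4):
    t=[float(q) for q in v[i:i+4]]; print(t,*delta(cur,t))
E
python3 plan.py 516 -359 160 -107
```

```text
[516.0, -359.0, 160.0, -107.0] [ 0.0713 -0.1081 -0.3914] 0.5875
```

Request:
drive_tool(
  deltas=[
    [180,0.004,-0.006,-0.022,0,0,0],
    [180,0.01,-0.015,-0.055,0.05,0,0],
    [180,0.016,-0.025,-0.09,0.1,0,0],
    [180,0.022,-0.034,-0.125,0.16,0,0],
    [180,0.028,-0.044,-0.16,0.22,0,0],
    [180,0.034,-0.054,-0.195,0.28,0,0],
    [180,0.04,-0.063,-0.23,0.34,0,0],
    [180,0.046,-0.073,-0.264,0.4,0,0],
    [180,0.052,-0.082,-0.295,0.47,0,0],
    [180,0.057,-0.087,-0.313,0.5,0,0],
  ],
  squeeze=40,
)

```text
time: 0.98
tool_pos: [449.4, -399.1, 173.4]
tcp_rot: [-86.1, 89.9, 81.8]
ft_force: [0.0, 0.0, -0.1]
finger_gap: 24.7
```

```bash
python3 plan.py -c .057 -.087 -.313 .5 0 0 0 0 516 -359 140 -107
```

```text
cmd [ 447.  -401.7  174.3 -102. ] meas [ 449.4 -399.1  173.4] -102.1 tilt 0.08 t 0.98 gap 24.7 F [ 0.   0.  -0.1] J [-47.  10.  89.   0.  81.  56.]
[0.0, 0.0, 0.0, 0.0] [ 0.1743 -0.3001  0.5207] -1.78
[516.0, -359.0, 140.0, -107.0] [ 0.0343 -0.0561 -0.0587] 0.0875
```

Request:
drive_tool(
  deltas=[
    [190,0.006,-0.01,-0.011,0.02,0,0],
    [190,0.014,-0.023,-0.024,0.04,0,0],
    [190,0.022,-0.036,-0.038,0.06,0,0],
    [190,0.028,-0.046,-0.048,0.075,0,0],
    [190,0.032,-0.053,-0.055,0.0875,0,0],
    [190,0.034,-0.056,-0.0587,0.0875,0,0],
    [190,0.034,-0.056,-0.0587,0.0875,0,0],
    [190,0.034,-0.056,-0.0587,0.0875,0,0],
    [190,0.034,-0.056,-0.0587,0.0875,0,0],
    [190,0.034,-0.056,-0.0587,0.0875,0,0],
  ],
)

```text
time: 1.82
tool_pos: [515.6, -359.8, 140.8]
tcp_rot: [143.3, 90.0, -53.7]
ft_force: [-0.0, 0.3, 0.4]
finger_gap: 21.4
```

```bash
python3 plan.py -c .034 -.056 -.0587 .0875; python3 - <<'E'
from h import *
from bench import snapshot
w=snapshot('wrist'); pickle.dump(w,open('w1.pkl','wb')); cv2.imwrite('pics/w1.png',w['frame'])
E
```

```text
cmd [ 516.  -359.1  140.3 -107. ] meas [ 515.6 -359.8  140.8] -107.04 tilt 0.04 t 1.82 gap 21.4 F [-0.   0.3  0.4] J [-40.  15.  86.  -0.  79.  67.]
```

View pics/w1.png

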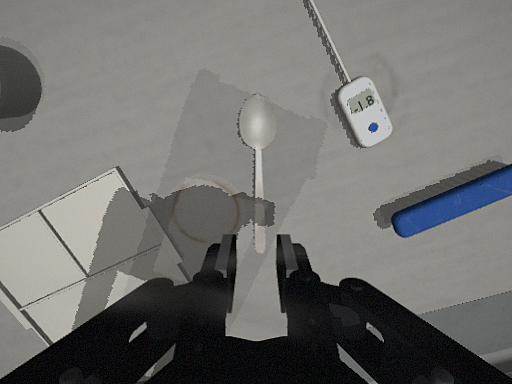

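```bash
python3 - <<'E'
from h import *
w=pickle.load(open('w1.pkl','rb'))
P=plane(w,[(257,94),(261,252),(258,152),(260,215)],6); print(P.round(1))
m=(P[0]+P[1])/2; d=P[0]-P[1]; print(m,np.linalg.norm(d),np.degrees(np.arctan2(d[1],d[0])), np.degrees(np.arctan2(*(P[2]-P[3])[1::-1])))
# white tray corners seen
print(plane(w,[(118,168),(38,211),(21,303)],9).round(1))
E
python3 plan.py 518 -360 3 -108 518 -360 30 -108
```

```text
[[ 594.8 -384.7    6. ]
 [ 440.7 -342.1    6. ]
 [ 544.1 -370.2    6. ]
 [ 481.6 -353.3    6. ]]
[ 517.74919933 -363.38947228    6.        ] 159.91553328150502 -15.465154129200485 -15.125171062157332
[[ 569.7 -236.6    9. ]
 [ 553.3 -138.1    9. ]
 [ 459.1  -60.2    9. ]]
[518.0, -360.0, 3.0, -108.0] [ 0.1373  0.0002 -0.0021] 0.0174
[518.0, -360.0, 30.0, -108.0] [ 0.1103  0.0002 -0.0021] 0.0174
```

```bash
python3 plan.py 517.5 -362 3 -105.7
```

```text
[517.5, -362.0, 3.0, -105.7] [ 0.1373  0.0023 -0.0023] -0.0227
```

Request:
drive_tool(
  deltas=[
    [190,0.01,0.001,-0.001,-0.01,0,0],
    [190,0.03,0.0023,-0.0023,-0.0227,0,0],
    [190,0.053,0.0023,-0.0023,-0.0227,0,0],
    [190,0.078,0.0023,-0.0023,-0.0227,0,0],
    [190,0.1,0.0023,-0.0023,-0.0227,0,0],
    [190,0.118,0.0023,-0.0023,-0.0227,0,0],
    [190,0.13,0.0023,-0.0023,-0.0227,0,0],
    [190,0.1373,0.0023,-0.0023,-0.0227,0,0],
    [190,0.1373,0.0023,-0.0023,-0.0227,0,0],
    [230,0.1373,0.0023,-0.0023,-0.0227,0,0],
  ],
)

```text
time: 2.7
tool_pos: [517.8, -362.4, 3.4]
tcp_rot: [158.8, 90.0, -36.9]
ft_force: [-0.9, -0.2, -0.2]
finger_gap: 10.4
```

```bash
python3 plan.py -c .1373 .0023 -.0023 -.0227
```

```text
cmd [ 517.5 -362.     3.  -105.7] meas [ 517.8 -362.4    3.4] -105.7 tilt 0.04 t 2.7 gap 10.4 F [-0.9 -0.2 -0.2] J [-40.  24.  90.   0.  65.  66.]
```

Request:
drive_tool(
  deltas=[
    [255,0,0,0,0,0,0],
    [255,0,0,0,0,0,0],
    [255,0,0,0,0,0,0],
    [255,0,0,0,0,0,0],
    [255,0,0,0,0,0,0],
    [255,-0.005,0,0,0,0,0],
    [255,-0.02,0,0,0,0,0],
    [255,-0.045,0,0,0,0,0],
    [255,-0.065,0,0,0,0,0],
    [255,-0.08,0,0,0,0,0],
  ],
  squeeze=40,
)

```text
time: 3.53
tool_pos: [518.4, -362.7, 86.6]
tcp_rot: [155.7, 89.8, -40.0]
ft_force: [0.9, 0.4, 1.2]
finger_gap: 7.4
```

```bash
python3 plan.py -c -.08 0 0 0 431 -154 83 8.5; python3 - <<'E'
from h import *
from bench import snapshot
w=snapshot('wrist'); pickle.dump(w,open('w2.pkl','wb')); cv2.imwrite('pics/w2.png',w['frame'])
E
```

```text
cmd [ 517.5 -362.    83.  -105.7] meas [ 518.4 -362.7   86.6] -105.69 tilt 0.17 t 3.53 gap 7.4 F [0.9 0.4 1.2] J [-40.  18.  88.  -0.  73.  66.]
[431.0, -154.0, 83.0, 8.5] [-0.     -0.1768  0.1396] -1.9932
```

View pics/w2.png

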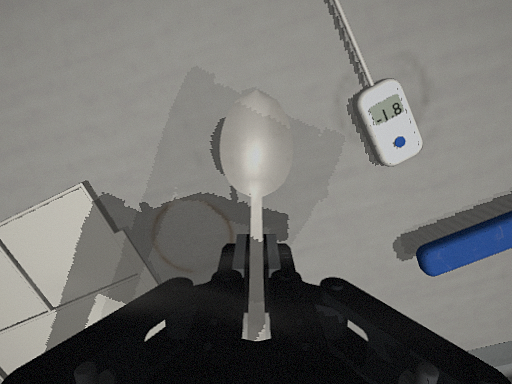

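```bash
python3 - <<'E'
from h import *
w=pickle.load(open('w2.pkl','rb'))
P=plane(w,[(256,88),(257,337)],90); print(P.round(1)); 
for p in P: print(np.hypot(*(p[:2]-[517.8,-362.4])))
E
python3 plan.py 431.5 -155 83 8.5 431.5 -155 6.5 8.5
```

```text
[[ 597.7 -384.4   90. ]
 [ 463.2 -347.2   90. ]]
82.82298965027553
56.708143851011975
[431.5, -155.0, 83.0, 8.5] [-0.     -0.176   0.1389] -1.9932
[431.5, -155.0, 6.5, 8.5] [ 0.0765 -0.176   0.1389] -1.9932
```

```bash
python3 plan.py 430 -155 83 -40
```

```text
[430.0, -155.0, 83.0, -40.0] [-0.     -0.1756  0.1403] -1.1467
```

Request:
drive_tool(
  deltas=[
    [255,0,-0.01,0.008,-0.08,0,0],
    [255,0,-0.03,0.024,-0.19,0,0],
    [255,0,-0.053,0.042,-0.31,0,0],
    [255,0,-0.077,0.062,-0.43,0,0],
    [255,0,-0.1,0.08,-0.55,0,0],
    [255,0,-0.123,0.098,-0.67,0,0],
    [255,0,-0.143,0.114,-0.79,0,0],
    [255,0,-0.16,0.127,-0.91,0,0],
    [255,0,-0.17,0.136,-1.03,0,0],
    [255,0,-0.1756,0.1403,-1.1467,0,0],
  ],
)

```text
time: 4.42
tool_pos: [429.1, -153.3, 83.1]
tcp_rot: [-110.1, 90.0, 120.3]
ft_force: [0.1, -0.7, -0.5]
finger_gap: 7.0
```

```bash
python3 plan.py -c 0 -.1756 .1403 -1.1467 430 -155 50 8.5
```

```text
cmd [ 430. -155.   83.  -40.] meas [ 429.1 -153.3   83.1] -39.59 tilt 0.03 t 4.42 gap 7.0 F [ 0.1 -0.7 -0.5] J [-26.  -8. 117.   0.  71.  13.]
[430.0, -155.0, 50.0, 8.5] [0.033 0.    0.   ] -0.8465
```

Request:
drive_tool(
  deltas=[
    [255,0.003,0,0,-0.1,0,0],
    [255,0.007,0,0,-0.22,0,0],
    [255,0.012,0,0,-0.34,0,0],
    [255,0.017,0,0,-0.46,0,0],
    [255,0.022,0,0,-0.58,0,0],
    [255,0.027,0,0,-0.7,0,0],
    [255,0.031,0,0,-0.8,0,0],
    [255,0.033,0,0,-0.8465,0,0],
    [255,0.033,0,0,-0.8465,0,0],
    [255,0.033,0,0,-0.8465,0,0],
  ],
)

```text
time: 5.25
tool_pos: [430.0, -155.0, 50.2]
tcp_rot: [44.3, 90.0, -37.3]
ft_force: [-0.2, 0.1, 0.3]
finger_gap: 7.0
```

```bash
python3 plan.py -c .033 0 0 -.8465 430 -155 6 8.5; python3 - <<'E'
from h import *
from bench import snapshot
w=snapshot('wrist'); pickle.dump(w,open('w3.pkl','wb')); cv2.imwrite('pics/w3.png',w['frame'])
E
```

```text
cmd [ 430.  -155.    50.     8.5] meas [ 430.  -155.    50.2] 8.4 tilt 0.01 t 5.25 gap 7.0 F [-0.2  0.1  0.3] J [-26.  -5. 118.  -0.  67. -35.]
[430.0, -155.0, 6.0, 8.5] [ 0.044 -0.     0.   ] 0.0
```

View pics/w3.png

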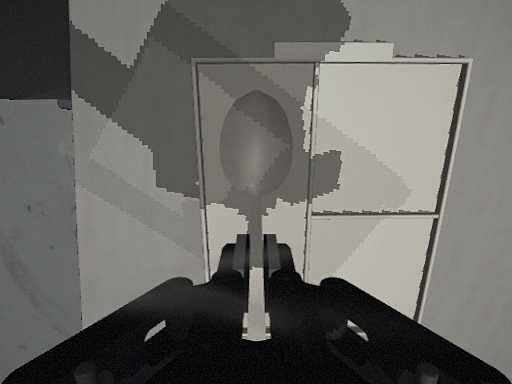

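```bash
cat > tray.py <<'E'
from h import *
def fit(w,pts):
    """pts: list of ((u,v),(tx,ty,z)) -> tray centre,yaw"""
    A=np.array([q[1][:2] for q in pts],float); B=np.vstack([plane(w,[q[0]],q[1][2])[0,:2] for q in pts])
    a=A-A.mean(0); b=B-B.mean(0)
    th=np.arctan2((a[:,0]*b[:,1]-a[:,1]*b[:,0]).sum(),(a*b).sum()); R=np.array([[np.cos(th),-np.sin(th)],[np.sin(th),np.cos(th)]])
    t=B.mean(0)-R@A.mean(0); print('centre',t.round(1),'yaw',np.degrees(th).round(2),'res',(A@R.T+t-B).round(1).tolist())
    return t,np.degrees(th)
E
python3 - <<'E'
from tray import *
w=pickle.load(open('w3.pkl','rb'))
# camera up = -y of tray ... +y? 
print(plane(w,[(193,60),(470,62)],9))
fit(w,[((193,60),(-83.5,101,9)),((470,62),(83.5,101,9)),((315,65),(-8.5,98,8)),((309,214),(-8.5,0,8)),((437,215),(80.5,0,8))])
fit(w,[((193,60),(-83.5,-101,9)),((470,62),(83.5,-101,9)),((315,65),(-8.5,-98,8)),((309,214),(-8.5,0,8)),((437,215),(80.5,0,8))])
E
```

```text
[[378.38253738 -60.17237858   9.        ]
 [539.11474119 -36.66420842   9.        ]]
centre [ 473.1 -146.6] yaw 8.67 res [[-3.1, 0.8], [1.3, 2.5], [0.7, 1.4], [0.4, -3.0], [0.8, -1.7]]
centre [506.3 -31.7] yaw -40.95 res [[-1.3, 6.9], [-35.9, -126.1], [-13.5, -47.8], [35.6, 118.7], [15.2, 48.3]]
```

Request:
drive_tool(
  deltas=[
    [255,0.008,0,0,0,0,0],
    [255,0.02,0,0,0,0,0],
    [255,0.032,0,0,0,0,0],
    [255,0.039,0,0,0,0,0],
    [255,0.0425,0,0,0,0,0],
    [255,0.0435,0,0,0,0,0],
    [255,0.0435,0,0,0,0,0],
    [215,0.0435,0,0,0,0,0],
    [205,0.0435,0,0,0,0,0],
    [205,0.0435,0,0,0,0,0],
  ],
)

```text
time: 6.13
tool_pos: [430.2, -155.1, 6.7]
tcp_rot: [54.1, 90.0, -27.4]
ft_force: [0.0, -0.3, -0.2]
finger_gap: 16.9
```

Request:
drive_tool(
  deltas=[
    [205,0,0,0,0,0,0],
    [205,0,0,0,0,0,0],
    [205,-0.005,0,0,0,0,0],
    [205,-0.02,0,0,0,0,0],
    [205,-0.045,0,0,0,0,0],
    [100,-0.075,0,0,0,0,0],
    [0,-0.1,0,0,0,0,0],
    [0,-0.125,0,0,0,0,0],
    [0,-0.14,0,0,0,0,0],
    [0,-0.1435,0,0,0,0,0],
  ],
)

```text
time: 6.97
tool_pos: [431.9, -155.9, 154.0]
tcp_rot: [55.0, 89.7, -26.5]
ft_force: [0.8, 0.0, 0.9]
finger_gap: 75.8
```

```bash
python3 plan.py -c .0435 0 0 0 ; python3 plan.py -c -.1435 0 0 0; python3 - <<'E'
from h import *
from bench import snapshot
w=snapshot('wrist'); pickle.dump(w,open('w4.pkl','wb')); cv2.imwrite('pics/w4.png',w['frame'])
E
```

```text
cmd [ 430.  -155.     6.5    8.5] meas [ 431.9 -155.9  154. ] 8.5 tilt 0.35 t 6.97 gap 75.8 F [0.8 0.  0.9] J [-26. -12. 113.  -0.  79. -35.]
cmd [ 430.  -155.   150.     8.5] meas [ 431.9 -155.9  154. ] 8.5 tilt 0.35 t 6.97 gap 75.8 F [0.8 0.  0.9] J [-26. -12. 113.  -0.  79. -35.]
```

View pics/w4.png

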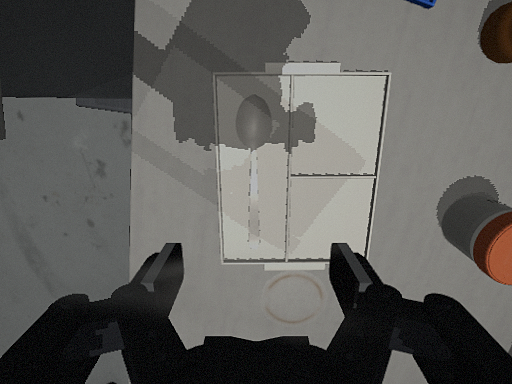

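```bash
python3 - <<'E'
from tray import *
w=pickle.load(open('w4.pkl','rb'))
t,y=fit(w,[((214,73),(-83.5,101,9)),((390,72),(83.5,101,9)),((222,263),(-83.5,-101,9)),((366,263),(83.5,-101,9)),((291,175),(-8.5,0,8))])
P=plane(w,[(255,94),(254,245)],8)[:,:2]; c=np.cos(np.radians(y)); s=np.sin(np.radians(y)); R=np.array([[c,-s],[s,c]])
print(((P.mean(0)-t)@R), np.hypot(*(P[0]-P[1])))
print(plane(w,[(499,247)],74))
q=lambda x,yy:(R@np.array([x,yy])+t).round(1)
print(q(36.5,50),q(36.5,-50))
E
python3 plan.py 672 -168 150 8.5
```

```text
centre [ 474.  -145.3] yaw 8.61 res [[-2.3, 2.0], [2.4, 1.6], [-1.7, -1.7], [2.4, 0.0], [-0.8, -1.9]]
[-44.69143182   1.28896283] 157.9019573388591
[[ 647.69767912 -166.16601762   74.        ]]
[502.6 -90.4] [ 517.6 -189.3]
[672.0, -168.0, 150.0, 8.5] [-0.      0.2374  0.0486] 0.0
```

```bash
python3 - <<'E'
from h import *
c=pickle.load(open('scene0.pkl','rb')); f=c['frame']
hsv=cv2.cvtColor(f,cv2.COLOR_BGR2HSV); H,S,V=[hsv[...,i].astype(int) for i in range(3)]
def go(m,x0,y0,x1,y1,z):
    o=np.zeros_like(m);o[y0:y1,x0:x1]=m[y0:y1,x0:x1]; b=max(blobs(o,5),key=lambda b:b[1][4]); 
    l,t,w,h=b[1][:4]; print(b[1],plane(c,[b[0]],z)[0].round(1))
go((S>120)&(H<12),262,150,295,180,66)
go((S>70)&(H>20)&(H<40),180,210,210,236,12)
go((V<60),230,184,252,200,47)
E
```

```text
[268 157  20  14 226] [ 674.1 -171.4   66. ]
[183 215  23  19 340] [645.7 189.8  12. ]
[235 189  12  10 111] [639.   16.6  47. ]
```

Request:
drive_tool(
  deltas=[
    [0,0,0.012,0.002,0,0,0],
    [0,0,0.035,0.007,0,0,0],
    [0,0,0.063,0.013,0,0,0],
    [0,0,0.095,0.019,0,0,0],
    [0,0,0.128,0.026,0,0,0],
    [0,0,0.16,0.033,0,0,0],
    [0,0,0.19,0.039,0,0,0],
    [0,0,0.215,0.044,0,0,0],
    [0,0,0.232,0.0475,0,0,0],
    [0,0,0.2374,0.0486,0,0,0],
  ],
)

```text
time: 7.85
tool_pos: [672.9, -167.4, 147.1]
tcp_rot: [-121.9, 89.9, 156.6]
ft_force: [0.7, 1.0, 0.4]
finger_gap: 85.7
```

```bash
python3 plan.py -c 0 .2374 .0486 0 ; python3 - <<'E'
from h import *
from bench import snapshot
w=snapshot('wrist'); pickle.dump(w,open('w5.pkl','wb')); cv2.imwrite('pics/w5.png',w['frame'])
E
```

```text
cmd [ 672.  -168.   150.     8.5] meas [ 672.9 -167.4  147.1] 8.54 tilt 0.15 t 7.85 gap 85.7 F [0.7 1.  0.4] J [-18.  25.  74.   0.  82. -27.]
```

View pics/w5.png

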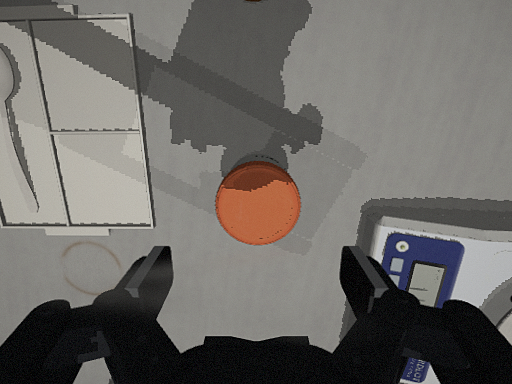

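```bash
python3 - <<'E'
from h import *
w=pickle.load(open('w5.pkl','rb')); print(plane(w,[(258,204),(216,204),(300,204)],74))
E
python3 plan.py 674 -169.5 46 8.5; python3 plan.py 673.5 -168.5 46 8.5
```

```text
[[ 673.49577374 -166.06426348   74.        ]
 [ 640.83875533 -170.99095632   74.        ]
 [ 706.13217236 -161.14997583   74.        ]]
[674.0, -169.5, 46.0, 8.5] [0.104  0.0018 0.0018] 0.0
[673.5, -168.5, 46.0, 8.5] [0.104  0.0014 0.0008] 0.0
```

Request:
drive_tool(
  deltas=[
    [0,0.005,0.0015,0.0002,0,0,0],
    [0,0.018,0.0015,0.0002,0,0,0],
    [0,0.038,0.0015,0.0002,0,0,0],
    [0,0.06,0.0015,0.0002,0,0,0],
    [0,0.08,0.0015,0.0002,0,0,0],
    [0,0.094,0.0015,0.0002,0,0,0],
    [0,0.102,0.0015,0.0002,0,0,0],
    [0,0.104,0.0015,0.0002,0,0,0],
    [0,0.104,0.0015,0.0002,0,0,0],
    [40,0.104,0.0015,0.0002,0,0,0],
  ],
)

```text
time: 8.73
tool_pos: [674.2, -168.2, 47.3]
tcp_rot: [64.1, 89.9, -17.4]
ft_force: [0.6, 0.3, -0.0]
finger_gap: 75.6
```

Request:
drive_tool(
  deltas=[
    [255,0,0,0,0,0,0],
    [255,0,0,0,0,0,0],
    [255,0,0,0,0,0,0],
    [255,0,0,0,0,0,0],
    [255,-0.004,0,0,0,0,0],
    [255,-0.015,0,0,0,0,0],
    [255,-0.03,0,0,0,0,0],
    [255,-0.045,0,0,0,0,0],
    [255,-0.056,0,0,0,0,0],
    [255,-0.06,0,0,0,0,0],
  ],
  squeeze=50,
)

```text
time: 9.57
tool_pos: [675.4, -168.5, 110.4]
tcp_rot: [63.9, 89.7, -17.6]
ft_force: [0.4, -0.5, -0.6]
finger_gap: 67.5
```

```bash
python3 plan.py -c .104 .0015 .0002 0 >/dev/null; python3 plan.py -c -.06 0 0 0 517 -189 106 8.5; python3 - <<'E'
from h import *
from bench import snapshot
w=snapshot('wrist'); pickle.dump(w,open('w6.pkl','wb')); cv2.imwrite('pics/w6.png',w['frame'])
E
```

```text
cmd [ 673.5 -167.9  106.     8.5] meas [ 675.4 -168.5  110.4] 8.51 tilt 0.31 t 9.57 gap 67.5 F [ 0.4 -0.5 -0.6] J [-18.  26.  76.   0.  78. -27.]
[517.0, -189.0, 106.0, 8.5] [-0.     -0.1579 -0.0023] 0.0
```

View pics/w6.png

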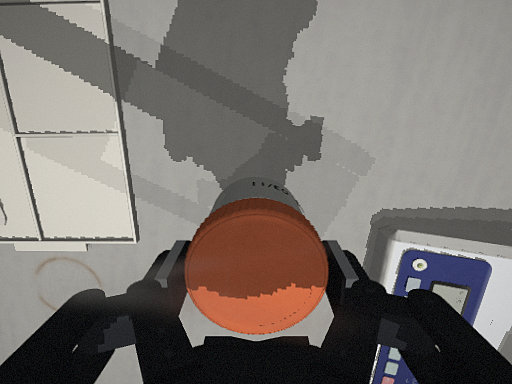

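```bash
python3 - <<'E'
from h import *
w=pickle.load(open('w6.pkl','rb')); print(plane(w,[(257,266)],74+63.5))
E
```

```text
[[ 674.04226143 -161.23451807  137.5       ]]
```

Request:
drive_tool(
  deltas=[
    [255,0,-0.006,0,0,0,0],
    [255,0,-0.02,-0.0003,0,0,0],
    [255,0,-0.04,-0.0006,0,0,0],
    [255,0,-0.065,-0.001,0,0,0],
    [255,0,-0.09,-0.0013,0,0,0],
    [255,0,-0.115,-0.0017,0,0,0],
    [255,0,-0.135,-0.002,0,0,0],
    [255,0,-0.15,-0.0023,0,0,0],
    [255,0,-0.1579,-0.0023,0,0,0],
    [255,0,-0.1579,-0.0023,0,0,0],
  ],
)

```text
time: 10.45
tool_pos: [514.9, -188.9, 105.0]
tcp_rot: [-118.3, 89.9, 160.2]
ft_force: [-0.8, -0.0, -2.0]
finger_gap: 67.7
```

```bash
python3 plan.py -c 0 -.1579 -.0023 0 ; python3 - <<'E'
from h import *
from bench import snapshot
w=snapshot('wrist'); pickle.dump(w,open('w7.pkl','wb')); cv2.imwrite('pics/w7.png',w['frame'])
E
```

```text
cmd [ 517.  -189.   106.     8.5] meas [ 514.9 -188.9  105. ] 8.45 tilt 0.12 t 10.45 gap 67.7 F [-0.8 -0.  -2. ] J [-25.   5. 101.  -0.  74. -34.]
```

View pics/w7.png

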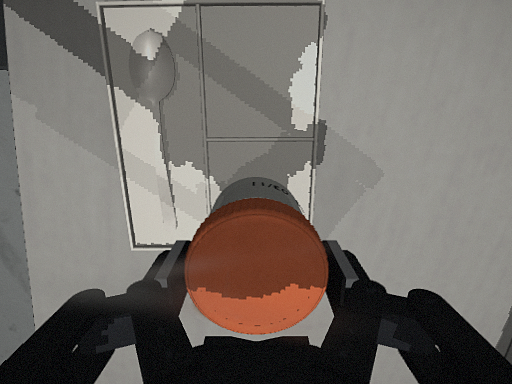

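Request:
drive_tool(
  deltas=[
    [255,0.003,0,0.001,0,0,0],
    [255,0.01,0,0.003,0,0,0],
    [255,0.02,0,0.003,0,0,0],
    [255,0.032,0,0.003,0,0,0],
    [255,0.042,0,0.003,0,0,0],
    [255,0.05,0,0.003,0,0,0],
    [255,0.055,0,0.003,0,0,0],
    [255,0.0565,0,0.003,0,0,0],
    [255,0.0565,0,0.003,0,0,0],
    [255,0.0565,0,0.003,0,0,0],
  ],
)

```text
time: 11.33
tool_pos: [516.6, -191.7, 51.3]
tcp_rot: [-111.0, 89.8, 167.5]
ft_force: [-15.7, 5.8, 26.6]
finger_gap: 66.9
```

Request:
drive_tool(
  deltas=[
    [100,0,0,0,0,0,0],
    [20,0,0,0,0,0,0],
    [0,0,0,0,0,0,0],
    [0,0,0,0,0,0,0],
    [0,-0.004,0,0,0,0,0],
    [0,-0.02,0,0,0,0,0],
    [0,-0.045,0,0,0,0,0],
    [0,-0.075,0,0,0,0,0],
    [0,-0.095,0,0,0,0,0],
    [0,-0.1,0,0,0,0,0],
  ],
)

```text
time: 12.17
tool_pos: [519.8, -193.0, 154.2]
tcp_rot: [55.9, 89.6, -25.6]
ft_force: [-0.3, -0.1, 0.5]
finger_gap: 85.3
```

```bash
python3 plan.py -c .0565 0 .003 0 >/dev/null;  python3 plan.py -c -.1 0 0 0 639 17 150 8.5; python3 - <<'E'
from h import *
from bench import snapshot
w=snapshot('wrist'); pickle.dump(w,open('w8.pkl','wb')); cv2.imwrite('pics/w8.png',w['frame'])
E
```

```text
cmd [ 517.4 -192.   149.5    8.5] meas [ 519.8 -193.   154.2] 8.51 tilt 0.38 t 12.17 gap 85.3 F [-0.3 -0.1  0.5] J [-26.   3.  98.   0.  78. -34.]
[639.0, 17.0, 150.0, 8.5] [-0.0005  0.1511 -0.1887] 0.0
```

View pics/w8.png

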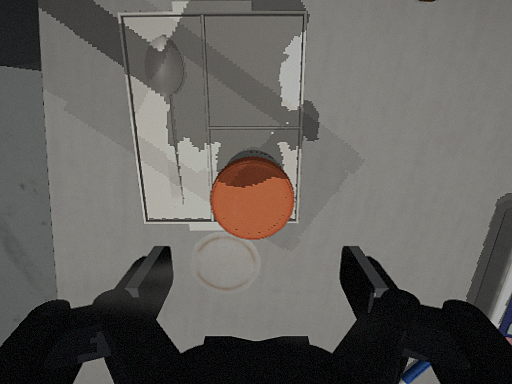

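```bash
python3 - <<'E'
from tray import *
from bench import snapshot
w=pickle.load(open('w8.pkl','rb'))
t,y=fit(w,[((120,14),(-83.5,101,9)),((307,12),(83.5,101,9)),((147,222),(-83.5,-101,9)),((298,222),(83.5,-101,9)),((209,128),(-8.5,0,8)),((302,128),(83.5,0,8))])
P=plane(w,[(252,198)],77)[0,:2]; c=np.cos(np.radians(y)); s=np.sin(np.radians(y)); R=np.array([[c,-s],[s,c]])
print(P,(P-t)@R)
for n in('scene','top'):
    q=snapshot(n); pickle.dump(q,open(n+'1.pkl','wb'))
    f=q['frame']; hsv=cv2.cvtColor(f,cv2.COLOR_BGR2HSV).astype(int)
    b=[(b[0].round(1),b[1],plane(q,[b[0]],77 if n=='top' else 68)[0].round(1)) for b in blobs((hsv[...,0]<12)&(hsv[...,1]>110),60)]; print(n,b)
c=cv2.resize(pickle.load(open('scene1.pkl','rb'))['frame'][120:260,180:380],None,fx=4,fy=4,interpolation=cv2.INTER_CUBIC); cv2.imwrite('pics/sc1.png',c)
w2=cv2.resize(w['frame'][100:260,130:330],None,fx=3.5,fy=3.5); cv2.imwrite('pics/w8z.png',w2)
E
```

```text
centre [ 475.4 -146. ] yaw 8.74 res [[-2.3, 1.9], [1.2, 2.0], [-2.7, -3.2], [2.1, -1.5], [0.1, 0.1], [1.6, 0.7]]
[ 515.6979218  -189.04981783] [ 33.30876528 -48.71526961]
scene [(array([149.2,  91. ]), array([143,  87,  13,   9, 107], dtype=int32), array([1502.4, -141.2,   68. ])), (array([316.5, 180.2]), array([307, 173,  21,  16, 262], dtype=int32), array([ 516.8, -196.4,   68. ]))]
top []
```

View pics/sc1.png

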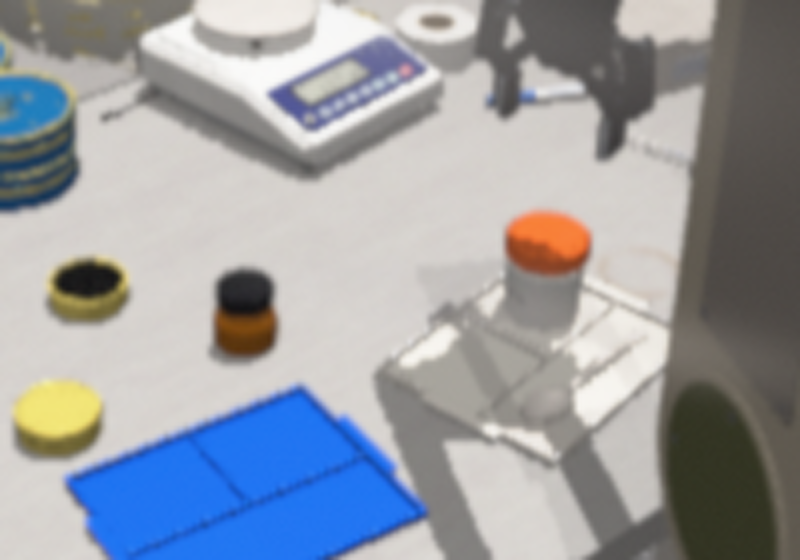

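View pics/w8z.png

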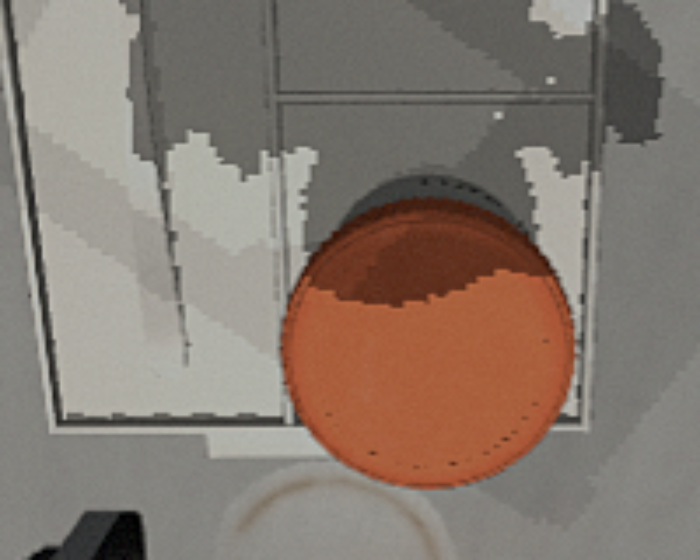

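```bash
python3 plan.py 638 17 130 -8
```

```text
[638.0, 17.0, 130.0, -8.0] [ 0.0195  0.1501 -0.1889] 0.288
```

Request:
drive_tool(
  deltas=[
    [0,0.001,0.008,-0.01,0.02,0,0],
    [0,0.003,0.023,-0.029,0.05,0,0],
    [0,0.006,0.043,-0.054,0.08,0,0],
    [0,0.009,0.066,-0.083,0.12,0,0],
    [0,0.012,0.09,-0.113,0.17,0,0],
    [0,0.014,0.113,-0.142,0.22,0,0],
    [0,0.017,0.133,-0.167,0.26,0,0],
    [0,0.019,0.146,-0.184,0.28,0,0],
    [0,0.0195,0.1501,-0.1889,0.288,0,0],
    [0,0.0195,0.1501,-0.1889,0.288,0,0],
  ],
)

```text
time: 13.15
tool_pos: [636.9, 18.8, 127.1]
tcp_rot: [-87.6, 89.8, 174.5]
ft_force: [-0.3, -0.7, 0.1]
finger_gap: 85.5
```

```bash
python3 plan.py -c .0195 .1501 -.1889 .288 ; python3 - <<'E'
from h import *
from bench import snapshot
w=snapshot('wrist'); pickle.dump(w,open('w9.pkl','wb')); cv2.imwrite('pics/w9.png',w['frame'])
E
```

```text
cmd [638.  17. 130.  -8.] meas [636.9  18.8 127.1] -7.86 tilt 0.23 t 13.15 gap 85.5 F [-0.3 -0.7  0.1] J [-3. 17. 85.  0. 78.  5.]
```

View pics/w9.png

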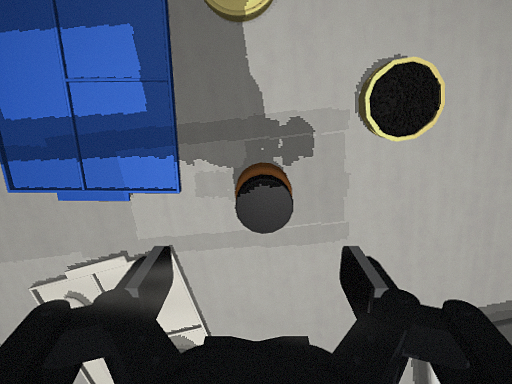

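```bash
python3 - <<'E'
from tray import *
w=pickle.load(open('w9.pkl','rb')); print(plane(w,[(265,204)],55),plane(w,[(404,98)],25))
fit(w,[((180,191),(83.5,-101,9)),((7,192),(-83.5,-101,9)),((66,80),(-8.5,0,8)),((171,79),(83.5,0,8))])
E
python3 plan.py 639.5 18.5 32 -8
```

```text
[[642.87686973  19.32452574  55.        ]] [[764.43087335  82.95396705  25.        ]]
centre [495.7 136.5] yaw -7.99 res [[-0.2, -1.6], [0.5, -0.2], [-1.1, 1.1], [0.7, 0.7]]
[639.5, 18.5, 32.0, -8.0] [ 0.098   0.0013 -0.0017] 0.0
```

Request:
drive_tool(
  deltas=[
    [0,0.005,0.002,-0.0015,0,0,0],
    [0,0.018,0.002,-0.0015,0,0,0],
    [0,0.038,0.002,-0.0015,0,0,0],
    [0,0.058,0.002,-0.0015,0,0,0],
    [0,0.076,0.002,-0.0015,0,0,0],
    [0,0.09,0.002,-0.0015,0,0,0],
    [20,0.096,0.002,-0.0015,0,0,0],
    [60,0.098,0.002,-0.0015,0,0,0],
    [70,0.098,0.002,-0.0015,0,0,0],
    [90,0.098,0.002,-0.0015,0,0,0],
  ],
)

```text
time: 14.03
tool_pos: [640.9, 18.0, 33.1]
tcp_rot: [94.4, 89.9, -3.6]
ft_force: [-0.1, 1.2, 0.2]
finger_gap: 55.6
```

Request:
drive_tool(
  deltas=[
    [180,0,0,0,0,0,0],
    [255,0,0,0,0,0,0],
    [255,0,0,0,0,0,0],
    [255,0,0,0,0,0,0],
    [255,0,0,0,0,0,0],
    [255,-0.004,0,0,0,0,0],
    [255,-0.015,0,0,0,0,0],
    [255,-0.03,0,0,0,0,0],
    [255,-0.04,0,0,0,0,0],
    [255,-0.043,0,0,0,0,0],
  ],
  squeeze=45,
)

```text
time: 14.87
tool_pos: [641.8, 18.3, 78.1]
tcp_rot: [95.6, 89.8, -2.4]
ft_force: [0.5, -0.1, -0.9]
finger_gap: 44.9
```

```bash
python3 plan.py -c .098 .002 -.0015 0 >/dev/null;  python3 plan.py -c -.043 0 0 0 524.5 82 75 -8; python3 - <<'E'
from h import *
from bench import snapshot
w=snapshot('wrist'); pickle.dump(w,open('w10.pkl','wb')); cv2.imwrite('pics/w10.png',w['frame'])
E
```

```text
cmd [640.1  18.2  75.   -8. ] meas [641.8  18.3  78.1] -7.99 tilt 0.23 t 14.87 gap 44.9 F [ 0.5 -0.1 -0.9] J [-3. 20. 87.  0. 73.  5.]
[524.5, 82.0, 75.0, -8.0] [-0.     -0.1234 -0.047 ] 0.0
```

View pics/w10.png

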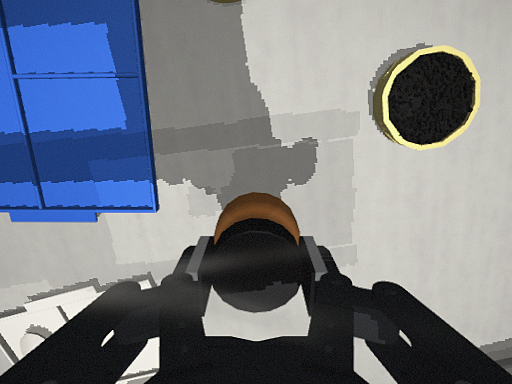

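Request:
drive_tool(
  deltas=[
    [255,0,-0.006,-0.002,0,0,0],
    [255,0,-0.02,-0.008,0,0,0],
    [255,0,-0.04,-0.015,0,0,0],
    [255,0,-0.062,-0.024,0,0,0],
    [255,0,-0.084,-0.032,0,0,0],
    [255,0,-0.103,-0.039,0,0,0],
    [255,0,-0.117,-0.045,0,0,0],
    [255,0,-0.1234,-0.047,0,0,0],
    [255,0,-0.1234,-0.047,0,0,0],
    [255,0,-0.1234,-0.047,0,0,0],
  ],
)

```text
time: 15.75
tool_pos: [524.5, 81.9, 74.8]
tcp_rot: [38.3, 90.0, -59.7]
ft_force: [-0.1, 0.8, -0.2]
finger_gap: 45.2
```

Request:
drive_tool(
  deltas=[
    [255,0.004,0,0,0,0,0],
    [255,0.012,0,0,0,0,0],
    [255,0.02,0,0,0,0,0],
    [255,0.028,0,0,0,0,0],
    [255,0.034,0,0,0,0,0],
    [255,0.0375,0,0,0,0,0],
    [255,0.0393,0,0,0,0,0],
    [255,0.0393,0,0,0,0,0],
    [255,0.0393,0,0,0,0,0],
    [255,0.0393,0,0,0,0,0],
  ],
)

```text
time: 16.58
tool_pos: [523.9, 81.8, 36.6]
tcp_rot: [-71.1, 89.9, -169.0]
ft_force: [-10.4, -1.5, 16.9]
finger_gap: 45.2
```

```bash
python3 plan.py -c 0 -.1234 -.047 0 >/dev/null;  python3 plan.py -c .0393 0 0 0
```

```text
cmd [524.5  82.   35.7  -8. ] meas [523.9  81.8  36.6] -7.99 tilt 0.12 t 16.58 gap 45.2 F [-10.4  -1.5  16.9] J [  3.   8. 107.  -0.  66.  11.]
```

Request:
drive_tool(
  deltas=[
    [120,0,0,0,0,0,0],
    [60,0,0,0,0,0,0],
    [30,0,0,0,0,0,0],
    [0,0,0,0,0,0,0],
    [0,-0.004,0,0,0,0,0],
    [0,-0.02,0,0,0,0,0],
    [0,-0.045,0,0,0,0,0],
    [0,-0.075,0,0,0,0,0],
    [0,-0.095,0,0,0,0,0],
    [0,-0.1,0,0,0,0,0],
  ],
)

```text
time: 17.42
tool_pos: [527.1, 82.1, 140.5]
tcp_rot: [101.5, 89.6, 3.5]
ft_force: [0.4, 0.3, 0.7]
finger_gap: 85.1
```

```bash
python3 plan.py -c -.1 0 0 0 646 191.5 120 -8; python3 - <<'E'
from h import *
from bench import snapshot
w=snapshot('wrist'); pickle.dump(w,open('w11.pkl','wb')); cv2.imwrite('pics/w11.png',w['frame'])
E
```

```text
cmd [524.5  82.  135.7  -8. ] meas [527.1  82.1 140.5] -7.99 tilt 0.39 t 17.42 gap 85.1 F [0.4 0.3 0.7] J [  3.   0. 102.   0.  77.  11.]
[646.0, 191.5, 120.0, -8.0] [ 0.0157  0.1051 -0.1254] 0.0
```

View pics/w11.png

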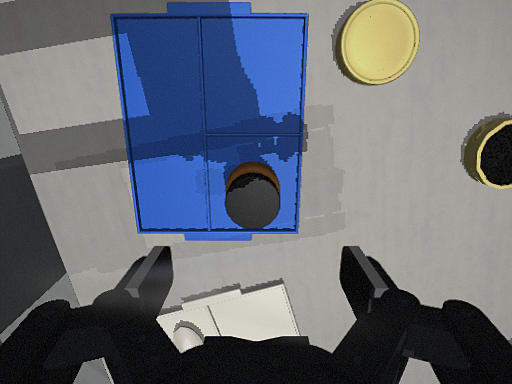

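```bash
python3 - <<'E'
from tray import *
w=pickle.load(open('w11.pkl','rb')); print(plane(w,[(253,202)],58),plane(w,[(379,41)],22))
t,y=fit(w,[((112,14),(-83.5,101,9)),((309,13),(83.5,101,9)),((138,233),(-83.5,-101,9)),((298,233),(83.5,-101,9)),((207,135),(-8.5,0,8))])
c=np.cos(np.radians(y)); s=np.sin(np.radians(y)); R=np.array([[c,-s],[s,c]])
print((plane(w,[(253,202)],58)[0,:2]-t)@R, R@[36.5,50]+t, R@[-46,0]+t)
E
python3 plan.py 646 191.5 120 -53
```

```text
[[524.29778785  82.04033687  58.        ]] [[644.06977772 192.76965309  22.        ]]
centre [495.9 135.7] yaw -8.23 res [[-1.0, 1.3], [1.4, 0.1], [-0.4, -0.7], [1.2, -1.2], [-1.1, 0.6]]
[ 35.77075812 -49.00269767] [539.18700619 179.91973776] [450.38100151 142.24025349]
[646.0, 191.5, 120.0, -53.0] [ 0.0157  0.1051 -0.1254] 0.7854
```

Request:
drive_tool(
  deltas=[
    [0,0.001,0.006,-0.007,0.04,0,0],
    [0,0.003,0.018,-0.021,0.13,0,0],
    [0,0.006,0.034,-0.041,0.25,0,0],
    [0,0.008,0.053,-0.063,0.37,0,0],
    [0,0.011,0.071,-0.085,0.49,0,0],
    [0,0.013,0.086,-0.103,0.6,0,0],
    [0,0.015,0.098,-0.117,0.7,0,0],
    [0,0.0157,0.104,-0.1255,0.76,0,0],
    [0,0.0157,0.1045,-0.126,0.7854,0,0],
    [0,0.0157,0.1045,-0.126,0.7854,0,0],
  ],
)

```text
time: 18.3
tool_pos: [644.7, 192.6, 117.4]
tcp_rot: [-24.9, 89.8, -168.0]
ft_force: [0.5, -0.2, 0.3]
finger_gap: 85.5
```

```bash
python3 plan.py -c .0157 .1045 -.126 .7854; python3 - <<'E'
from h import *
from bench import snapshot
w=snapshot('wrist'); pickle.dump(w,open('w12.pkl','wb')); cv2.imwrite('pics/w12.png',w['frame'])
hsv=cv2.cvtColor(w['frame'],cv2.COLOR_BGR2HSV).astype(int)
for b in blobs((hsv[...,0]>20)&(hsv[...,0]<40)&(hsv[...,1]>70),400): print(b[0],b[1],plane(w,[b[0]],20)[0].round(1))
E
```

```text
cmd [645.5 192.2 120.  -53. ] meas [644.7 192.6 117.4] -53.03 tilt 0.17 t 18.3 gap 85.5 F [ 0.5 -0.2  0.3] J [12. 23. 79.  0. 78. 65.]
[439.23028391 153.09726604] [ 403  118   88   79 1902] [765.1  93.   20. ]
[258.05420054 191.74932249] [ 221  154   75   75 4428] [647.1 193.6  20. ]
```

View pics/w12.png

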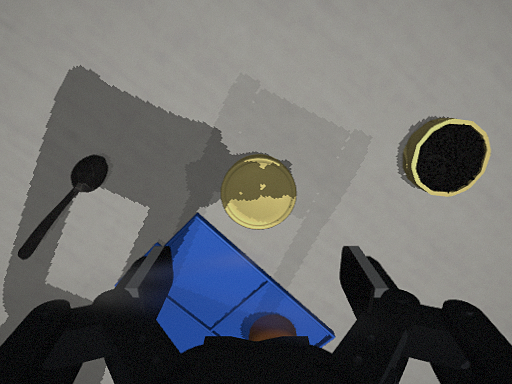

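```bash
python3 plan.py 646 192.7 0.5 -53; python3 - <<'E'
from h import *
w=pickle.load(open('w12.pkl','rb')); print(plane(w,[(90,155),(23,257),(72,188)],6))
E
```

```text
[646.0, 192.7, 0.5, -53.0] [ 1.195e-01 -1.000e-04 -7.000e-04] 0.0
[[581.33395199 330.34928284   6.        ]
 [447.00312595 337.99192484   6.        ]
 [543.6523537  329.70828998   6.        ]]
```

Request:
drive_tool(
  deltas=[
    [0,0.005,0,-0.0007,0,0,0],
    [0,0.018,0,-0.0007,0,0,0],
    [0,0.038,0,-0.0007,0,0,0],
    [0,0.06,0,-0.0007,0,0,0],
    [0,0.08,0,-0.0007,0,0,0],
    [0,0.098,0,-0.0007,0,0,0],
    [0,0.11,0,-0.0007,0,0,0],
    [0,0.117,0,-0.0007,0,0,0],
    [0,0.1195,0,-0.0007,0,0,0],
    [20,0.1195,0,-0.0007,0,0,0],
  ],
)

```text
time: 19.18
tool_pos: [645.8, 192.5, 0.0]
tcp_rot: [-26.5, 90.0, -169.5]
ft_force: [1.1, 0.8, 0.9]
finger_gap: 78.8
```

Request:
drive_tool(
  deltas=[
    [100,0,0,0,0,0,0],
    [255,0,0,0,0,0,0],
    [255,0,0,0,0,0,0],
    [255,0,0,0,0,0,0],
    [255,0,0,0,0,0,0],
    [255,-0.004,0,0,0,0,0],
    [255,-0.015,0,0,0,0,0],
    [255,-0.03,0,0,0,0,0],
    [255,-0.04,0,0,0,0,0],
    [255,-0.043,0,0,0,0,0],
  ],
  squeeze=40,
)

```text
time: 20.02
tool_pos: [648.2, 193.1, 47.5]
tcp_rot: [155.0, 89.7, 12.0]
ft_force: [0.7, -0.5, 0.8]
finger_gap: 63.2
```

```bash
python3 plan.py -c .1195 0 -.0007 0 >/dev/null;  python3 plan.py -c -.043 0 0 0 539 180 43.5 -53; python3 - <<'E'
from h import *
from bench import snapshot
w=snapshot('wrist'); pickle.dump(w,open('w13.pkl','wb')); cv2.imwrite('pics/w13.png',w['frame'])
E
```

```text
cmd [646.1 192.6  43.5 -53. ] meas [648.2 193.1  47.5] -53.0 tilt 0.29 t 20.02 gap 63.2 F [ 0.7 -0.5  0.8] J [12. 27. 82. -0. 71. 65.]
[539.0, 180.0, 43.5, -53.0] [-0.     -0.0544  0.0931] 0.0
```

View pics/w13.png

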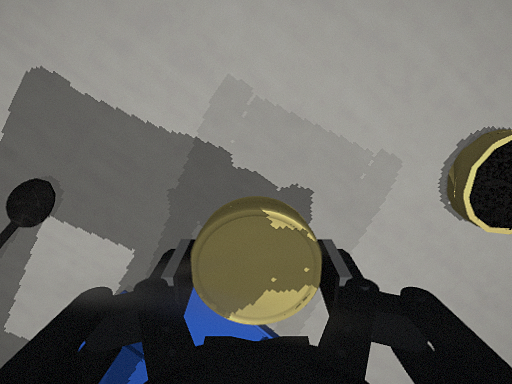

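Request:
drive_tool(
  deltas=[
    [255,0,-0.003,0.005,0,0,0],
    [255,0,-0.009,0.016,0,0,0],
    [255,0,-0.018,0.031,0,0,0],
    [255,0,-0.028,0.048,0,0,0],
    [255,0,-0.037,0.064,0,0,0],
    [255,0,-0.046,0.078,0,0,0],
    [255,0,-0.052,0.089,0,0,0],
    [255,0,-0.0544,0.0931,0,0,0],
    [255,0,-0.0544,0.0931,0,0,0],
    [255,0,-0.0544,0.0931,0,0,0],
  ],
)

```text
time: 20.9
tool_pos: [539.0, 180.0, 43.4]
tcp_rot: [150.0, 90.0, 7.0]
ft_force: [0.1, 0.4, -0.2]
finger_gap: 62.9
```

```bash
python3 plan.py -c 0 -.0544 .0931 0; python3 - <<'E'
from h import *
from bench import snapshot
w=snapshot('wrist'); pickle.dump(w,open('w14.pkl','wb')); cv2.imwrite('pics/w14.png',w['frame'])
hsv=cv2.cvtColor(w['frame'],cv2.COLOR_BGR2HSV).astype(int)
for b in blobs((hsv[...,0]>20)&(hsv[...,0]<40)&(hsv[...,1]>70),400): print(b[0],b[1],plane(w,[b[0]],64)[0].round(1))
E
```

```text
cmd [539.  180.   43.5 -53. ] meas [539.  180.   43.4] -53.0 tilt 0.01 t 20.9 gap 62.9 F [ 0.1  0.4 -0.2] J [ 13.  12. 100.  -0.  67.  66.]
[255.85086924 261.09463341] [  190   196   133   129 13230] [542.3 184.   64. ]
```

View pics/w14.png

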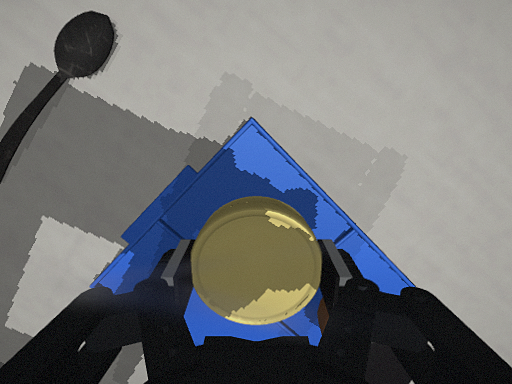

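Request:
drive_tool(
  deltas=[
    [255,0.004,0,0.001,0,0,0],
    [255,0.012,0,0.0025,0,0,0],
    [255,0.02,0,0.0025,0,0,0],
    [255,0.028,0,0.0025,0,0,0],
    [255,0.034,0,0.0025,0,0,0],
    [255,0.038,0,0.0025,0,0,0],
    [255,0.0393,0,0.0025,0,0,0],
    [255,0.0393,0,0.0025,0,0,0],
    [255,0.0393,0,0.0025,0,0,0],
    [255,0.0393,0,0.0025,0,0,0],
  ],
)

```text
time: 21.78
tool_pos: [536.5, 178.4, 5.3]
tcp_rot: [-15.7, 89.9, -158.7]
ft_force: [-10.6, -4.4, 18.0]
finger_gap: 63.2
```

Request:
drive_tool(
  deltas=[
    [100,0,0,0,0,0,0],
    [40,0,0,0,0,0,0],
    [10,0,0,0,0,0,0],
    [10,0,0,0,0,0,0],
    [10,-0.004,0,0,0,0,0],
    [0,-0.02,0,0,0,0,0],
    [0,-0.045,0,0,0,0,0],
    [0,-0.075,0,0,0,0,0],
    [0,-0.095,0,0,0,0,0],
    [0,-0.1,0,0,0,0,0],
  ],
)

```text
time: 22.62
tool_pos: [539.7, 179.2, 109.0]
tcp_rot: [156.3, 89.6, 13.3]
ft_force: [0.6, -0.1, 0.3]
finger_gap: 85.4
```

```bash
python3 plan.py -c .0393 0 .0025 0 > /dev/null; python3 plan.py -c -.1 0 0 0 514 333 104 -95; python3 - <<'E'
from h import *
from bench import snapshot
w=snapshot('wrist'); pickle.dump(w,open('w15.pkl','wb')); cv2.imwrite('pics/w15.png',w['frame'])
hsv=cv2.cvtColor(w['frame'],cv2.COLOR_BGR2HSV).astype(int)
t=np.array([495.8,136]); y=np.radians(-8.2); R=np.array([[np.cos(y),-np.sin(y)],[np.sin(y),np.cos(y)]])
for b in blobs((hsv[...,0]>20)&(hsv[...,0]<40)&(hsv[...,1]>70),400): P=plane(w,[b[0]],23)[0].round(1); print(b[0],b[1],P,(P[:2]-t)@R)
E
```

```text
cmd [537.  178.5 104.2 -53. ] meas [539.7 179.2 109. ] -53.0 tilt 0.39 t 22.62 gap 85.4 F [ 0.6 -0.1  0.3] J [13.  8. 98.  0. 74. 66.]
[514.0, 333.0, 104.0, -95.0] [ 0.0002 -0.1372 -0.0746] 0.733
[500.460943    49.19352569] [ 486    8   26   78 1421] [739.  106.6  23. ] [244.90687001   5.58793549]
[254.05166915 201.97065703] [ 216  163   78   78 4703] [536.6 179.9  23. ] [34.12146003 49.27043703]
```

View pics/w15.png

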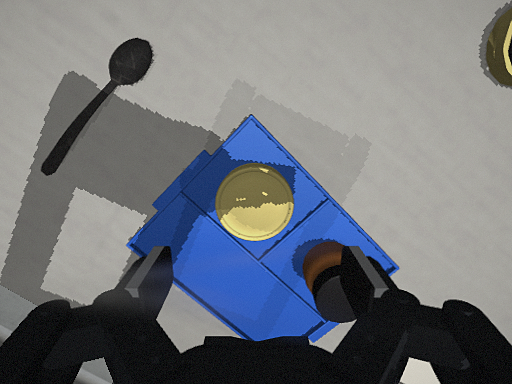

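```bash
python3 - <<'E'
from h import *
w=pickle.load(open('w15.pkl','rb')); P=plane(w,[(147,44),(46,174)],6)[:,:2]; d=P[0]-P[1]; print(P,P.mean(0),np.hypot(*d),np.degrees(np.arctan2(d[1],d[0])))
E
python3 plan.py 514 331 104 -95
```

```text
[[585.0464093  319.20538328]
 [443.03349765 337.62745097]] [514.03995347 328.41641712] 143.20279205490644 -7.3911959903712185
[514.0, 331.0, 104.0, -95.0] [ 0.0002 -0.1356 -0.0734] 0.733
```

Request:
drive_tool(
  deltas=[
    [0,0,-0.006,-0.003,0.04,0,0],
    [0,0,-0.02,-0.011,0.12,0,0],
    [100,0,-0.04,-0.022,0.23,0,0],
    [190,0,-0.063,-0.034,0.35,0,0],
    [190,0,-0.086,-0.046,0.47,0,0],
    [190,0,-0.107,-0.058,0.58,0,0],
    [190,0,-0.123,-0.067,0.67,0,0],
    [190,0,-0.133,-0.072,0.73,0,0],
    [190,0,-0.134,-0.0725,0.75,0,0],
    [190,0,-0.134,-0.0725,0.75,0,0],
  ],
)

```text
time: 23.5
tool_pos: [513.3, 329.2, 102.6]
tcp_rot: [37.7, 89.9, -148.2]
ft_force: [-0.4, 0.2, -0.5]
finger_gap: 21.7
```

```bash
python3 plan.py -c 0 -.134 -.0725 .75; python3 - <<'E'
from h import *
from bench import snapshot
w=snapshot('wrist'); pickle.dump(w,open('w16.pkl','wb')); cv2.imwrite('pics/w16.png',w['frame'])
E
```

```text
cmd [514.2 329.2 104.2 -96. ] meas [513.3 329.2 102.6] -95.88 tilt 0.13 t 23.5 gap 21.7 F [-0.4  0.2 -0.5] J [ 28.  14.  91.  -0.  75. 124.]
```

View pics/w16.png

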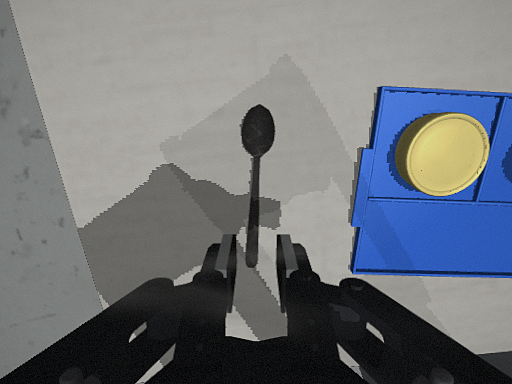

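```bash
python3 - <<'E'
from h import *
w=pickle.load(open('w16.pkl','rb')); P=plane(w,[(259,104),(251,266)],6)[:,:2]; d=P[0]-P[1]; print(P,P.mean(0),np.hypot(*d),np.degrees(np.arctan2(d[1],d[0])))
E
python3 plan.py 514.5 329.5 3 -94.5
```

```text
[[587.08700011 319.65265445]
 [443.46672225 341.56368573]] [515.27686118 330.60817009] 145.2820618789748 -8.67428645021734
[514.5, 329.5, 3.0, -94.5] [ 0.1012 -0.0004 -0.0002] -0.0257
```

Request:
drive_tool(
  deltas=[
    [190,0.006,-0.0008,0,0.01,0,0],
    [190,0.02,-0.0008,0,0.026,0,0],
    [190,0.038,-0.0008,0,0.026,0,0],
    [190,0.057,-0.0008,0,0.026,0,0],
    [190,0.075,-0.0008,0,0.026,0,0],
    [190,0.089,-0.0008,0,0.026,0,0],
    [190,0.098,-0.0008,0,0.026,0,0],
    [190,0.1012,-0.0008,0,0.026,0,0],
    [190,0.1012,-0.0008,0,0.026,0,0],
    [230,0.1012,-0.0008,0,0.026,0,0],
  ],
)

```text
time: 24.38
tool_pos: [514.8, 330.1, 3.6]
tcp_rot: [-143.5, 89.9, 29.0]
ft_force: [-0.6, 0.8, -0.0]
finger_gap: 10.6
```

Request:
drive_tool(
  deltas=[
    [255,0,0,0,0,0,0],
    [255,0,0,0,0,0,0],
    [255,0,0,0,0,0,0],
    [255,0,0,0,0,0,0],
    [255,0,0,0,0,0,0],
    [255,-0.005,0,0,0,0,0],
    [255,-0.02,0,0,0,0,0],
    [255,-0.045,0,0,0,0,0],
    [255,-0.065,0,0,0,0,0],
    [255,-0.08,0,0,0,0,0],
  ],
  squeeze=40,
)

```text
time: 25.22
tool_pos: [514.9, 330.3, 85.3]
tcp_rot: [-144.1, 89.9, 28.4]
ft_force: [0.0, -0.8, -0.4]
finger_gap: 6.9
```

```bash
python3 plan.py -c .1012 -.0008 0 .026 >/dev/null; python3 plan.py -c -.08 0 0 0 450.3 142.5 83 -35; python3 - <<'E'
from h import *
from bench import snapshot
w=snapshot('wrist'); pickle.dump(w,open('w17.pkl','wb')); cv2.imwrite('pics/w17.png',w['frame'])
E
```

```text
cmd [514.3 330.   83.  -97.5] meas [514.9 330.3  85.3] -97.46 tilt 0.1 t 25.22 gap 6.9 F [ 0.  -0.8 -0.4] J [ 28.  16.  92.   0.  73. 125.]
[450.3, 142.5, 83.0, -35.0] [-0.      0.1942  0.0391] -1.0902
```

View pics/w17.png

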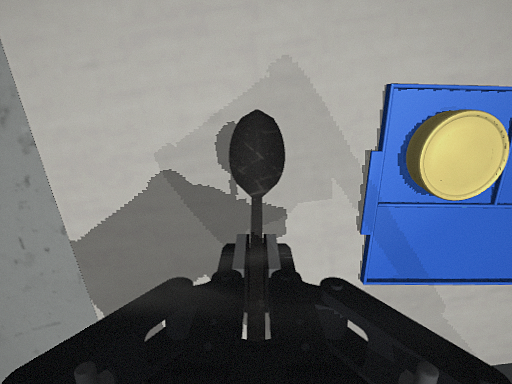

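Request:
drive_tool(
  deltas=[
    [255,0,0.01,0.002,-0.07,0,0],
    [255,0,0.03,0.006,-0.18,0,0],
    [255,0,0.055,0.011,-0.3,0,0],
    [255,0,0.083,0.017,-0.42,0,0],
    [255,0,0.11,0.022,-0.54,0,0],
    [255,0,0.137,0.028,-0.66,0,0],
    [255,0,0.16,0.033,-0.78,0,0],
    [255,0,0.18,0.037,-0.9,0,0],
    [255,0,0.191,0.039,-1.01,0,0],
    [255,0,0.1942,0.0391,-1.0902,0,0],
  ],
)

```text
time: 26.1
tool_pos: [449.2, 140.7, 82.3]
tcp_rot: [-22.7, 89.9, -147.5]
ft_force: [-0.2, 0.3, -1.3]
finger_gap: 7.3
```

```bash
python3 plan.py -c 0 .1942 .0391 -1.0902  450.3 142.5 45 -8.7
```

```text
cmd [450.3 142.5  83.  -35. ] meas [449.2 140.7  82.3] -34.73 tilt 0.08 t 26.1 gap 7.3 F [-0.2  0.3 -1.3] J [ 11.  -5. 114.  -0.  71.  46.]
[450.3, 142.5, 45.0, -8.7] [ 0.038 -0.     0.   ] -0.459
```

Request:
drive_tool(
  deltas=[
    [255,0.003,0,0,-0.06,0,0],
    [255,0.009,0,0,-0.15,0,0],
    [255,0.016,0,0,-0.25,0,0],
    [255,0.023,0,0,-0.34,0,0],
    [255,0.03,0,0,-0.42,0,0],
    [255,0.035,0,0,-0.459,0,0],
    [255,0.038,0,0,-0.459,0,0],
    [255,0.038,0,0,-0.459,0,0],
    [255,0.038,0,0,-0.459,0,0],
    [255,0.038,0,0,-0.459,0,0],
  ],
)

```text
time: 26.93
tool_pos: [450.5, 142.6, 45.3]
tcp_rot: [110.0, 90.0, 11.3]
ft_force: [0.3, -0.2, 0.4]
finger_gap: 7.2
```

```bash
python3 plan.py -c .038 0 0 -.459; python3 - <<'E'
from h import *
from bench import snapshot
w=snapshot('wrist'); pickle.dump(w,open('w18.pkl','wb')); cv2.imwrite('pics/w18.png',w['frame'])
E
```

```text
cmd [450.3 142.5  45.   -8.7] meas [450.5 142.6  45.3] -8.76 tilt 0.03 t 26.93 gap 7.2 F [ 0.3 -0.2  0.4] J [ 11.  -2. 116.  -0.  67.  20.]
```

View pics/w18.png

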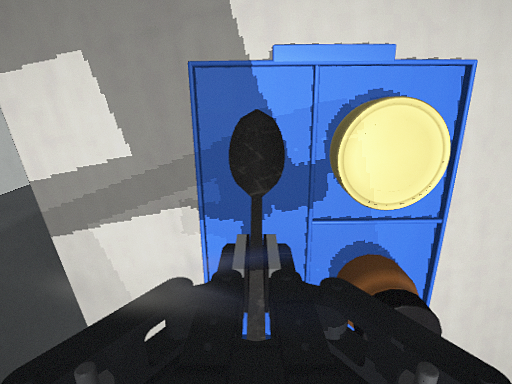

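Request:
drive_tool(
  deltas=[
    [255,0.006,0,0,0,0,0],
    [255,0.016,0,0,0,0,0],
    [255,0.027,0,0,0,0,0],
    [255,0.034,0,0,0,0,0],
    [255,0.0375,0,0,0,0,0],
    [255,0.0385,0,0,0,0,0],
    [255,0.0385,0,0,0,0,0],
    [215,0.0385,0,0,0,0,0],
    [205,0.0385,0,0,0,0,0],
    [205,0.0385,0,0,0,0,0],
  ],
)

```text
time: 27.82
tool_pos: [450.1, 142.5, 6.0]
tcp_rot: [-72.4, 90.0, -171.1]
ft_force: [0.0, 0.1, 0.6]
finger_gap: 17.0
```

Request:
drive_tool(
  deltas=[
    [205,0,0,0,0,0,0],
    [205,0,0,0,0,0,0],
    [205,-0.005,0,0,0,0,0],
    [205,-0.02,0,0,0,0,0],
    [205,-0.045,0,0,0,0,0],
    [205,-0.08,0,0,0,0,0],
    [205,-0.115,0,0,0,0,0],
    [205,-0.15,0,0,0,0,0],
    [205,-0.175,0,0,0,0,0],
    [205,-0.1835,0,0,0,0,0],
  ],
)

```text
time: 28.65
tool_pos: [452.7, 143.0, 195.7]
tcp_rot: [110.0, 89.5, 11.3]
ft_force: [0.5, -0.3, 0.5]
finger_gap: 16.7
```

```bash
python3 plan.py -c .0385 0 0 0 >/dev/null; python3 plan.py -c -.1835 0 0 0 450 -150 190 -8.7; python3 - <<'E'
from h import *
from bench import snapshot
w=snapshot('wrist'); pickle.dump(w,open('w19.pkl','wb')); cv2.imwrite('pics/w19.png',w['frame'])
E
```

```text
cmd [450.3 142.5 190.   -8.7] meas [452.7 143.  195.7] -8.7 tilt 0.45 t 28.65 gap 16.7 F [ 0.5 -0.3  0.5] J [ 11. -12. 108.  -0.  84.  20.]
[450.0, -150.0, 190.0, -8.7] [-0.      0.0439  0.2892] 0.0
```

View pics/w19.png

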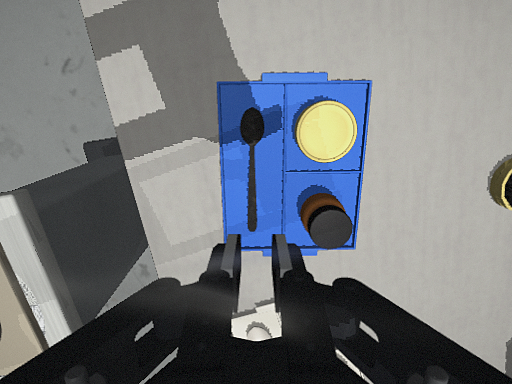

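```bash
python3 - <<'E'
from tray import *
w=pickle.load(open('w19.pkl','rb'))
t,y=fit(w,[((218,82),(-83.5,101,9)),((372,81),(83.5,101,9)),((224,248),(-83.5,-101,9)),((355,248),(83.5,-101,9)),((286,171),(-8.5,0,8))])
c=np.cos(np.radians(y)); s=np.sin(np.radians(y)); R=np.array([[c,-s],[s,c]])
f=lambda uv,z:((plane(w,uv,z)[:,:2]-t)@R).round(1)
print('spoon',f([(252,107),(252,232)],9),f([(252,107),(252,232)],9).mean(0),'tin',f([(327,131)],25),'amber',f([(331,228)],58))
E
```

```text
centre [495.2 137. ] yaw -8.52 res [[-0.6, 3.1], [2.0, 1.7], [-0.8, -2.8], [0.4, -1.5], [-1.0, -0.5]]
spoon [[-46.6  72.3]
 [-47.7 -76.3]] [-47.15  -2.  ] tin [[33.  47.9]] amber [[ 36.  -49.4]]
```

Request:
drive_tool(
  deltas=[
    [205,0,0.002,0.012,0,0,0],
    [205,0,0.006,0.04,0,0,0],
    [205,0,0.011,0.075,0,0,0],
    [205,0,0.017,0.112,0,0,0],
    [205,0,0.023,0.15,0,0,0],
    [205,0,0.028,0.187,0,0,0],
    [205,0,0.034,0.224,0,0,0],
    [205,0,0.039,0.257,0,0,0],
    [205,0,0.042,0.28,0,0,0],
    [205,0,0.044,0.289,0,0,0],
  ],
)

```text
time: 29.53
tool_pos: [448.8, -152.5, 188.3]
tcp_rot: [-84.5, 89.9, 176.7]
ft_force: [0.3, 0.2, -0.3]
finger_gap: 16.8
```

```bash
python3 plan.py -c 0 .044 .289 0; python3 - <<'E'
from h import *
from bench import snapshot
for n in('wrist','top','scene'):
    w=snapshot(n); pickle.dump(w,open('f_%s.pkl'%n,'wb')); cv2.imwrite('pics/f_%s.png'%n,w['frame'])
E
```

```text
cmd [ 450.1 -149.8  190.    -8.7] meas [ 448.8 -152.5  188.3] -8.87 tilt 0.14 t 29.53 gap 16.8 F [ 0.3  0.2 -0.3] J [-25. -11. 108.  -0.  83. -16.]
```

View pics/f_wrist.png

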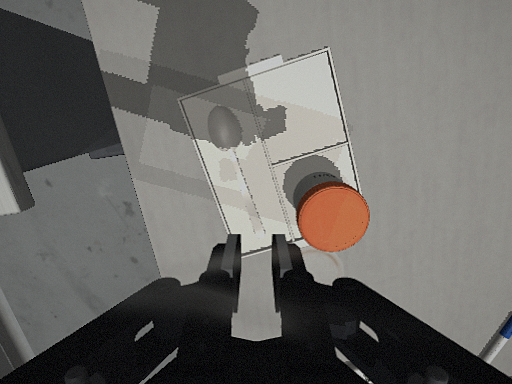

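View pics/f_scene.png

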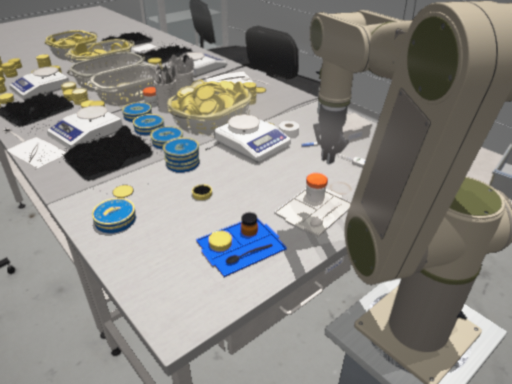

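```bash
python3 - <<'E'
from tray import *
w=pickle.load(open('f_wrist.pkl','rb'))
t,y=fit(w,[((179,99),(-83.5,101,9)),((329,48),(83.5,101,9)),((270,165),(-8.5,0,8)),((347,142),(83.5,0,8)),((242,255),(-83.5,-101,9))])
c=np.cos(np.radians(y)); s=np.sin(np.radians(y)); R=np.array([[c,-s],[s,c]])
f=lambda uv,z:((plane(w,uv,z)[:,:2]-t)@R).round(1)
q=f([(219,104),(262,234)],9); print('steel',q,q.mean(0))
print('lid centre',f([(334,216)],77),'body base far edge centre',f([(312,153)],3))
q=pickle.load(open('f_scene.pkl','rb')); hsv=cv2.cvtColor(q['frame'],cv2.COLOR_BGR2HSV).astype(int)
for b in blobs((hsv[...,0]<12)&(hsv[...,1]>110),150): print(b[1],(plane(q,[b[0]],68)[0,:2]-t)@R)
h=cv2.cvtColor(w['frame'],cv2.COLOR_BGR2HSV).astype(int)
for b in blobs((h[...,0]<14)&(h[...,1]>110),500): print(b[0],f([b[0]],77))
# two-view lid-centre
tp=pickle.load(open('f_top.pkl','rb')); ht=cv2.cvtColor(tp['frame'],cv2.COLOR_BGR2HSV).astype(int)
cv2.imwrite('pics/f_topz.png',cv2.resize(tp['frame'][110:290,110:430],None,fx=2.4,fy=2.4,interpolation=cv2.INTER_CUBIC))
E
```

```text
centre [ 475.1 -145.1] yaw 9.19 res [[-3.1, 1.4], [1.2, 3.5], [2.1, -0.9], [5.2, 1.2], [-5.4, -5.2]]
steel [[-42.2  81.1]
 [-44.9 -77. ]] [-43.55   2.05]
lid centre [[ 33.8 -48.9]] body base far edge centre [[38.8 -1.4]]
[307 173  21  16 208] [ 29.03287414 -54.04702164]
[332.22147484 216.1980568 ] [[ 32.2 -48.6]]
```

View pics/f_topz.png

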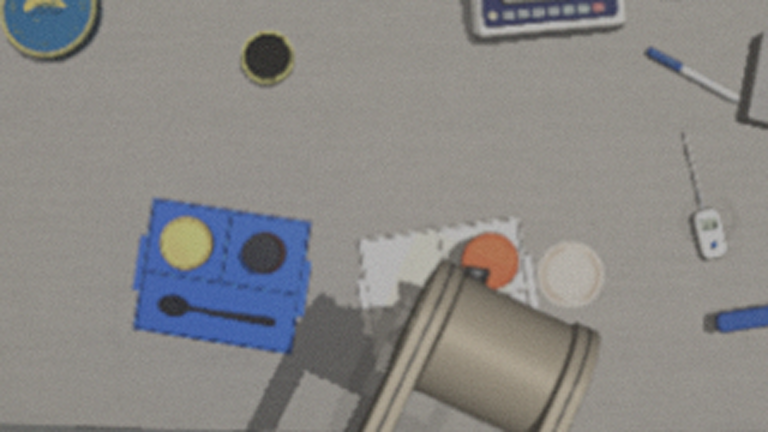

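Request:
drive_tool(
  deltas=[
    [205,0,0,0,0,0,0],
    [205,0,0,0,0,0,0],
    [205,0,0,0,0,0,0],
    [205,0,0,0,0,0,0],
    [205,0,0,0,0,0,0],
    [205,0,0,0,0,0,0],
    [205,0,0,0,0,0,0],
    [205,0,0,0,0,0,0],
    [205,0,0,0,0,0,0],
    [205,0,0,0,0,0,0],
  ],
)

```text
time: 30.52
tool_pos: [450.1, -149.9, 190.0]
tcp_rot: [-124.9, 90.0, 136.3]
ft_force: [-0.9, 0.7, 0.3]
finger_gap: 17.1
```

```bash
python3 -c "
from bench import hand_in; print(hand_in())"
```

```text
the job is handed in; nothing more can be done
None
```

Both kits are packed and the job is handed in, at about 30.5 s of the 118 s allowed. I placed the steel spoon, sample jar, amber jar, closed tin and black spoon in that order. I released each one near its floor and raised the arm clear before handing in. No verdict came back, so what follows is from my own last checks.

Last measured positions in each tray's frame, in mm:

| Thing | Tray | x | y | Where it should be |
|---|---|---|---|---|
| Closed tin | blue | 33 | 48 | square compartment, centre (36, 50) |
| Amber jar | blue | 36 | -49 | square compartment, centre (36, -50) |
| Black spoon | blue | -47 | -2 | long compartment, centre (-45, 0) |
| Sample jar | white | 33 | -49 | square compartment, centre (36, -50) |
| Steel spoon | white | -44 | 2 | long compartment, centre (-45, 0) |

- **All within limits:** the centres are inside the allowed ranges, and everything looked upright or flat in the pictures. I did not measure tilt or underside height directly.
- **Bystanders:** the open tin and the thermometer look undisturbed in the final top view. I judged that by eye and did not re-measure them.
- **Disagreement:** the scene camera put the sample jar about 5 mm off the wrist camera's reading, at (29, -54). That is still inside the limits. The white tray fit in that last wrist picture was loose, with errors up to about 5 mm.
- **Contact forces:** the sample jar, amber jar and tin met their tray floors slightly early. The wrist force read about 17 to 31 N at those moments.

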